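# Close up the chip row and cover the glaze pots

### The job

Finish this sample run on the paint bench: lay all the sample chips, painted face up, on the carrier board as one straight row between the blue tape lines, butted flush end to end (their 55 mm edges touching) against the metal stop, and close the row with the aluminium end bar butted flush against the last chip. Put the lids on both glaze pots, brown on brown and teal on teal, each seated level; do not tip a pot, and leave everything else on the bench where it is.

Things in the scene. Friction and masses are not known exactly. Their poses are not given: they have to be found in the camera images.
- chip1: Loose sample chip: flat wood, 55 mm (x) by 70 mm (y) by 14 mm thick, 60 g, top painted teal with a brown and a dark brown patch, underside bare wood. Origin: centre of its underside; z up through the painted face. 3 or 4 of chip1..chip4 are present (None from the start: absent). Starts flat on the table, yaw within 0.4 rad of 0.
- chip2: Loose sample chip: flat wood, 55 mm (x) by 70 mm (y) by 14 mm thick, 60 g, top painted teal with a brown half and a teal corner, underside bare wood. Origin: centre of its underside; z up through the painted face. 3 or 4 of chip1..chip4 are present (None from the start: absent). Starts flat on the table, yaw within 0.4 rad of 0.
- chip3: Loose sample chip: flat wood, 55 mm (x) by 70 mm (y) by 14 mm thick, 60 g, top painted teal with dark brown and brown strips, underside bare wood. Origin: centre of its underside; z up through the painted face. 3 or 4 of chip1..chip4 are present (None from the start: absent). Starts flat on the table, yaw within 0.4 rad of 0.
- chip4: Loose sample chip: flat wood, 55 mm (x) by 70 mm (y) by 14 mm thick, 60 g, top painted teal with a brown strip with a dark brown patch, underside bare wood. Origin: centre of its underside; z up through the painted face. 3 or 4 of chip1..chip4 are present (None from the start: absent). Starts flat on the table, yaw within 0.4 rad of 0.
- board: Fixed plywood carrier board, 100 mm (x) by 400 mm (y) by 8 mm thick. Origin: centre of its underside. At its -y end an aluminium stop bar 90 mm (x) by 18 mm (y) rises 16 mm above the board. Two blue tape lines along y, inner edges 65 mm apart, mark a lane centred on the board's y axis. Turned up to 0.1 rad on the table.
- board_stop (a point): Where the chip row begins: point on the board's top face, on the lane's centre line, at the inner (+y) face of the stop bar. Axes as the board's: y along the lane away from the stop, x across it, z up. A chip against the stop has its origin 35 mm along y, the next one touching it 70 mm further, and so on.
- end_bar: Loose aluminium end bar with an orange mark on top, 60 mm (x) by 25 mm (y) by 14 mm high, 60 g. Origin: centre of its underside. It closes the row: its 60 mm long side against the last chip, so its origin is 47.5 mm beyond that chip's. Starts flat on the table, yaw within 0.4 rad of 0.
- pot_brown: Open white plastic glaze pot with a brown colour band and brown paint visible inside, 60 mm tall, 80 mm across at the rim, 74 mm at the foot, wall 4 mm (mouth 72 mm), 400 g, loose, standing on the table. Origin: centre of its underside.
- pot_brown_rim (a point): Centre of the mouth of the brown pot, at rim height (60 mm above its underside); z up.
- lid_brown: Loose brown pot lid, 60 g: disc 88 mm across, under it a centring plug 66 mm across (loose in the 72 mm mouth), on top a round upright grip knob 22 mm across. Origin: centre of the plug's underside, z up; plug 0 to 5 mm, disc 5 to 10, knob 10 to 34 mm above it. Starts plug down on the table. Seated: disc on the rim, origin 5 mm below the rim.
- pot_teal: Open white plastic glaze pot with a teal colour band and teal paint visible inside, 60 mm tall, 80 mm across at the rim, 74 mm at the foot, wall 4 mm (mouth 72 mm), 400 g, loose, standing on the table. Origin: centre of its underside.
- pot_teal_rim (a point): Centre of the mouth of the teal pot, at rim height (60 mm above its underside); z up.
- lid_teal: Loose teal pot lid, 60 g: disc 88 mm across, under it a centring plug 66 mm across (loose in the 72 mm mouth), on top a round upright grip knob 22 mm across. Origin: centre of the plug's underside, z up; plug 0 to 5 mm, disc 5 to 10, knob 10 to 34 mm above it. Starts plug down on the table. Seated: disc on the rim, origin 5 mm below the rim.
- sponge1: Bystander, to be left alone: cream sponge block, 85 x 65 x 35 mm. Origin at its underside.
- sponge2: Bystander, to be left alone: cream sponge block, 85 x 65 x 35 mm. Origin at its underside.
- tape_roll: Bystander, to be left alone: roll of blue masking tape lying flat, 90 mm across, 25 mm high. Origin at its underside.
- brush: Bystander, to be left alone: paint brush lying on the table, about 200 mm long. Origin at its underside.
- stirrer: Bystander, to be left alone: flat wooden stirring stick, 220 x 22 x 5 mm. Origin at its underside.
- tin: Bystander, to be left alone: small closed grey tin, 56 mm across, 70 mm tall. Origin at its underside.

How it is judged:
By the outcome, as a careful person would: the job done as asked, in the order asked, and still so for the second after the job is handed in, with the robot touching nothing.
Of chip1, chip2, chip3, chip4 only 3 to 4 are there at a start; the rules pass over those that are not, and their reading is None.
At some moment in a run one of chip1, chip2, chip3, chip4 may be knocked a few centimetres aside while the robot is not near it.
Once in a run the grip may slacken for a moment while it holds something.
It also fails if it takes over 210 s, if anything falls off the work surface, if the arm or the gripper's body presses on something with over 40 N, if the wrist force passes 120 N, or if a joint passes its speed limit or range.

### The arm

A 7-joint arm with a two-finger parallel gripper is mounted at the origin on the work surface. World frame = base frame: x ahead of the robot, y to its left, z up, the work surface at z = 0. Lengths are in m, angles in rad, forces in N, time in s.
With the tool pointing down it reaches from about 0.35 to 0.9 m from the base axis. Payload 8.1 kg.
Tool frame: the origin (TCP) lies at the very end of the fingers, on their centre line; the grasp point (between the pads) lies 19 mm behind it (arm.grip_depth is the distance from the TCP to the grasp point, in m); x points along the fingers, z is the direction in which the jaws open and shut, and the axes are right-handed (so a half turn about x gives the same grasp; the last joint's range is limited). The gripper opens to 92 mm and grips with 3 to 60 N. Pads are 19 mm wide; open, the fingers measure 130 mm over their backs; the gripper's body (75 mm by 190 mm) begins 47 mm behind the grasp point.
Start: joints at [1.109, 0.434, 0.025, 1.573, -0.012, 1.134, -0.075], TCP at [0.219, -0.585, 0.227] pointing down, gripper open.
Joint ranges: [-2.62, 2.62], [-0.44, 2.09], [-1.27, 1.32], [0.08, 2.57], [-1.32, 4.46], [0.12, 2], [-2.74, 2.74]. Speed limits (rad/s): [2.22, 2.22, 3.01, 3.01, 3.14, 3.14, 3.14].

### API

Orientations are given as a rotation vector (axis times angle).
In Python, from cell import status, cams, arm gives the robot as it stands. The module is installed in compiled form; this text tells all that it offers.
- The arm moves only by the tool step_arm, never from a script. Its argument "rows" is a list of rows, each a list of 7 numbers: the gripper command: -1 is fully open, 1 is shut, values between are in proportion, then the shift along the tool's x, y, z as a fraction of full scale, then the turn, a rotation vector about the tool's x, y, z as a fraction of full scale. In form: [[grip, x, y, z, rx, ry, rz], ...]. A call has 1 to 12 rows; each row is the pose to reach, as a shift and turn from the pose commanded when the call began, along the tool's axes at that moment; what a row does not reach only later rows make up. Full scale, the value 1, is 80 cm for a shift and 60 degrees for a turn. A row lasts 1/12 s, in which the tool goes at most 41.7 mm and 7.16 degrees, less where a joint would pass 70% of its speed; a pose out of reach is approached as far as the arm can. A call with a number of a shift or a turn outside -1 to 1 is refused whole. A call with a gripper value outside its range is refused whole. The fingers move at their own pace and stop on an object; "newtons" is the grip in N (left out, the last holds). Time passes only in rows, so rows that repeat a pose let the fingers close. It gives the time, the measured TCP pose, the force and the opening at its end, in the units of the state.
- status.observe(): the state, without advancing time (a new reading comes with each control period).
- cams.get_image(name): name is "scene" or "top"; returns a dict with "pixels" (480x640x3 uint8, red, green, blue), "range_z" (480x640 float32, m along the optical axis (not along the pixel's ray), 0 where there is no reading), "camera_matrix" (3x3 intrinsics, pixels), "eye" and "attitude" of the camera in the world. Camera axes: x right, y down, z forward; pixel columns grow to the right and rows downward; lengths in m; the calibration is good to about 2 mm. A picture is of the moment at which its call begins.
- arm.sign_off(): hands the job in, once; it reports no verdict.
The state is a dict: "clock": time; "joints": joint angles; "dq": joint speeds; "joint_efforts": joint torques, N m; "position": TCP position; "ee_rot": TCP orientation; "force": force on the tool from outside, world axes, zero at the start; "ft_torque": the same for the moment, N m; "width": opening from 0.0 (shut) to 1.0 (fully open).
Only numpy, scipy, OpenCV 4.12 (cv2) and the standard library are available. Lean on these libraries where they do the work, as an engineer would, in place of code of your own. Each camera call takes 0.05 s, during which the arm holds its last target.

## Working session

There is one attempt and no reset: what is moved stays moved. The work goes in short steps, Python scripts to look and compute and a tool call to move; the robot and the scene stay as the last step left them, time stands still between calls to the robot, and variables do not carry over. Pictures are saved under pics/ and viewed, and the job is handed in when it is done.

Besides the shell and the picture viewer there is one more tool, called after ">>>" as name(argument=value, ...), one argument or row to a line, values as JSON. step_arm: Moves the arm, as the interface text tells. Its arguments: {"type":"object","properties":{"rows":{"type":"array","items":{"type":"array","items":{"type":"number"}}},"newtons":{"type":"number"}},"required":["rows"]}

```bash
mkdir -p pics; ls; python3 - <<'E'
from cell import status,cams,arm
import cv2,numpy as np
for n in ["scene","top"]:
    i=cams.get_image(n)
    cv2.imwrite(f"pics/{n}0.png",i["pixels"][:,:,::-1])
    np.savez(f"/tmp/{n}0.npz",**i)
    print(n,i["camera_matrix"],i["eye"],i["attitude"])
print(status.observe(), arm.grip_depth)
E
```

```text
pics
scene [[491.69148616   0.         317.53471625]
 [  0.         491.69148616 241.55332861]
 [  0.           0.           1.        ]] [1.00403904 0.60944691 1.22312647] [-0.78721574 -2.77117018  0.79316439]
top [[519.49444615   0.         320.85296663]
 [  0.         519.49444615 243.56725315]
 [  0.           0.           1.        ]] [0.36086176 0.01425299 1.32508631] [-2.09925406  2.12936466 -0.21727269]
{'clock': 0.1, 'joints': array([ 1.1093956 ,  0.43512835,  0.02497124,  1.57399423, -0.011598  ,
        1.13401316, -0.07512662]), 'dq': array([-0.00074676, -0.00364102, -0.00104619, -0.00101712,  0.0004054 ,
        0.00059558,  0.00066472]), 'joint_efforts': array([ 4.42917182e-03, -6.69120598e+01,  9.88923535e-01, -3.15147865e+01,
       -6.03231881e-02,  3.73354100e-02,  1.02445902e-04]), 'position': array([ 0.21926019, -0.58478904,  0.22604352]), 'ee_rot': array([ 0.94176582,  1.35906259, -0.9406289 ]), 'force': array([-0.51118922,  0.2933646 ,  0.05188705]), 'ft_torque': array([-0.0103253 ,  0.03071232,  0.00579024]), 'width': 0.9971243587461973} 0.0188
```

View pics/scene0.png

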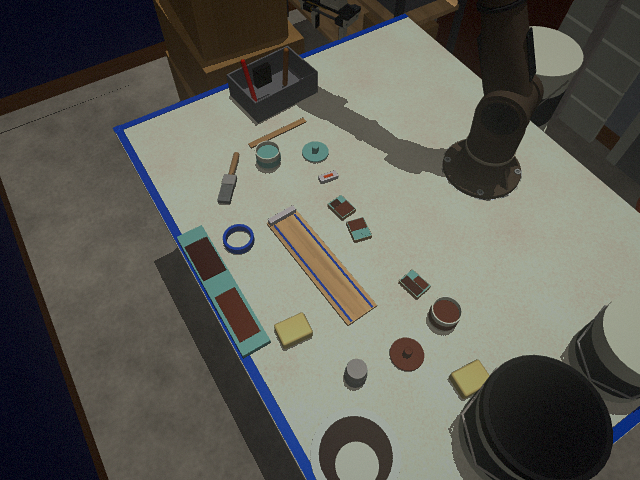

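View pics/top0.png

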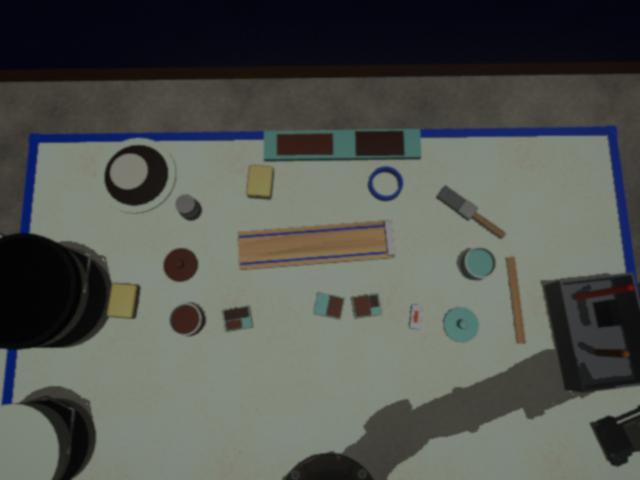

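```bash
cat > h.py <<'E'
import numpy as np,cv2
from scipy.spatial.transform import Rotation as R
def get(n,save=None):
    from cell import cams
    i=cams.get_image(n)
    if save: cv2.imwrite(f"pics/{save}.png",i["pixels"][:,:,::-1])
    return i
def load(n): return dict(np.load(f"/tmp/{n}0.npz"))
def plane(i,uv,z):
    uv=np.atleast_2d(np.asarray(uv,float)); K=i["camera_matrix"]; 
    d=np.c_[(uv[:,0]-K[0,2])/K[0,0],(uv[:,1]-K[1,2])/K[1,1],np.ones(len(uv))]
    d=d@R.from_rotvec(i["attitude"]).as_matrix().T
    e=i["eye"]; return e+d*((z-e[2])/d[:,2])[:,None]
def proj(i,P):
    P=np.atleast_2d(P); c=(P-i["eye"])@R.from_rotvec(i["attitude"]).as_matrix(); K=i["camera_matrix"]
    return np.c_[K[0,0]*c[:,0]/c[:,2]+K[0,2],K[1,1]*c[:,1]/c[:,2]+K[1,2]]
def cloud(i):
    v,u=np.mgrid[:480,:640]; K=i["camera_matrix"]; z=i["range_z"]
    c=np.stack([(u-K[0,2])/K[0,0]*z,(v-K[1,2])/K[1,1]*z,z],-1)
    return c@R.from_rotvec(i["attitude"]).as_matrix().T+i["eye"]
# orthographic rectified view onto plane z: 1 px = 1mm ; x range, y range
def rect(i,z,x0,x1,y0,y1,s=1000):
    # out: rows down = -x, cols right = -y (like top view)
    H=int((x1-x0)*s);W=int((y1-y0)*s)
    c,r=np.meshgrid(np.arange(W),np.arange(H))
    P=np.stack([x1-r/s,y1-c/s,np.full(c.shape,z)],-1).reshape(-1,3)
    q=proj(i,P).reshape(H,W,2).astype(np.float32)
    return cv2.remap(i["pixels"],q[...,0],q[...,1],cv2.INTER_CUBIC)[:,:,::-1].copy()
E
python3 - <<'E'
from h import *
for n in ["top","scene"]:
    i=load(n); C=cloud(i); z=C[...,2]
    m=(C[...,0]>.3)&(C[...,0]<.85)&(abs(C[...,1])<.55)
    t=m&(abs(z)<.004); print(n,"table z",np.median(z[t]),np.percentile(z[t],[5,95]))
    M=((z>.0045)&m&(i["range_z"]>0)).astype(np.uint8)
    k,l,s,c=cv2.connectedComponentsWithStats(M)
    for j in range(1,k):
        if s[j,4]>30:
            P=C[l==j]; print(s[j].tolist(),np.round(P.mean(0),3),"zmax",np.round(np.percentile(P[:,2],[50,95]),4))
    cv2.imwrite(f"pics/rect_{n}.png",cv2.resize(rect(i,.014,.30,.75,-.45,.45,880)[:,:],None,fx=1,fy=1))
E
```

```text
top table z 0.0011043562428536546 [-0.00257253  0.00363584]
[245, 165, 29, 36, 867] [0.794 0.169 0.034] zmax [0.0357 0.0407]
[367, 164, 37, 39, 504] [ 0.79  -0.16   0.021] zmax [0.0245 0.0298]
[115, 166, 64, 48, 2158] [0.792 0.48  0.009] zmax [0.0087 0.0131]
[436, 177, 69, 63, 989] [ 0.717 -0.368  0.018] zmax [0.0189 0.0243]
[174, 194, 29, 29, 537] [0.723 0.347 0.055] zmax [0.0683 0.0749]
[237, 218, 161, 52, 5857] [0.631 0.025 0.01 ] zmax [0.0099 0.0163]
[459, 245, 38, 36, 983] [ 0.57  -0.379  0.047] zmax [0.0471 0.0624]
[161, 247, 40, 36, 937] [0.583 0.373 0.013] zmax [0.012  0.0329]
[505, 254, 22, 92, 663] [ 0.48  -0.479  0.007] zmax [0.007  0.0108]
[67, 263, 73, 58, 2597] [0.495 0.528 0.101] zmax [0.075  0.2216]
[312, 290, 33, 32, 651] [ 0.473 -0.005  0.016] zmax [0.016  0.0206]
[348, 292, 35, 30, 654] [ 0.472 -0.099  0.016] zmax [0.0161 0.0208]
[165, 301, 41, 36, 1001] [0.442 0.343 0.047] zmax [0.0475 0.0631]
[409, 303, 18, 29, 287] [ 0.444 -0.223  0.014] zmax [0.0148 0.0197]
[221, 304, 33, 32, 655] [0.444 0.225 0.016] zmax [0.0161 0.0202]
[441, 306, 39, 38, 1007] [ 0.421 -0.334 
[... 460 characters left out ...]
477 -0.099  0.013] zmax [0.0133 0.0185]
[267, 205, 110, 120, 3918] [0.635 0.033 0.009] zmax [0.008  0.0146]
[346, 217, 26, 25, 415] [ 0.478 -0.005  0.013] zmax [0.0132 0.0177]
[223, 224, 31, 30, 431] [ 0.795 -0.158  0.019] zmax [0.0218 0.0276]
[399, 269, 32, 31, 495] [0.449 0.225 0.013] zmax [0.0134 0.0179]
[428, 296, 35, 36, 933] [0.447 0.344 0.044] zmax [0.0448 0.0598]
[274, 312, 39, 37, 888] [0.804 0.173 0.032] zmax [0.0335 0.0374]
[390, 337, 34, 34, 869] [0.587 0.373 0.011] zmax [0.0097 0.031 ]
[449, 355, 79, 53, 1311] [0.505 0.516 0.078] zmax [0.035  0.2208]
[344, 359, 23, 29, 535] [0.736 0.355 0.057] zmax [0.0672 0.0727]
[325, 408, 76, 71, 2521] [0.797 0.482 0.007] zmax [0.007  0.0105]
```

```bash
python3 - <<'E'
from h import *
a=rect(load("top"),.014,.36,.52,-.2,.3,1600)
b=rect(load("scene"),.014,.36,.52,-.2,.3,1600)
cv2.imwrite("pics/chips.png",np.vstack([a,b]))
E
```

```text
(no output)
```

View pics/chips.png

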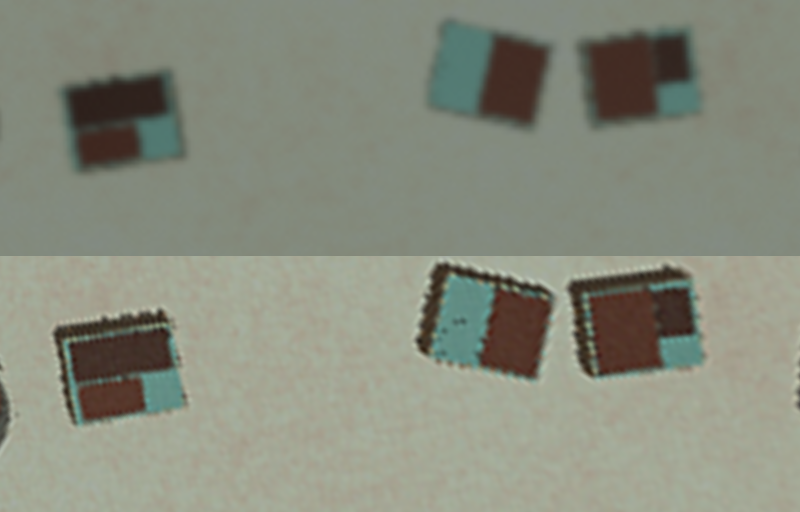

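View pics/rect_top.png

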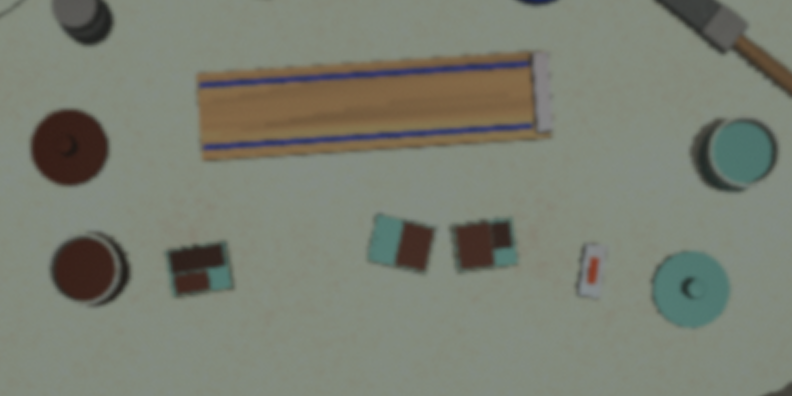

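```bash
cat > m.py <<'E'
from h import *
def blobs(i,z,x0,x1,y0,y1,fn,amin,s=2000):
    im=rect(i,z,x0,x1,y0,y1,s).astype(int)
    M=fn(im).astype(np.uint8)*255
    M=cv2.morphologyEx(M,cv2.MORPH_CLOSE,np.ones((9,9))); M=cv2.morphologyEx(M,cv2.MORPH_OPEN,np.ones((7,7)))
    out=[]
    for c in cv2.findContours(M,cv2.RETR_EXTERNAL,cv2.CHAIN_APPROX_NONE)[0]:
        if cv2.contourArea(c)<amin*s*s: continue
        (u,v),(w,h),a=cv2.minAreaRect(c)
        b=cv2.boxPoints(((u,v),(w,h),a)); B=np.c_[x1-b[:,1]/s,y1-b[:,0]/s]
        e=[B[(k+1)%4]-B[k] for k in range(2)]; e=max(e,key=np.linalg.norm) # long axis
        yaw=np.arctan2(e[1],e[0])-np.pi/2; yaw=(yaw+np.pi/2)%np.pi-np.pi/2
        out.append((round(x1-v/s,4),round(y1-u/s,4),round(yaw,3),[round(x/s*1000,1) for x in (min(w,h),max(w,h))],round(cv2.contourArea(c)/s/s*1e6)))
    return out
def chipmask(im):
    b,g,r=im[...,0],im[...,1],im[...,2]
    return ((g-r)>22)|((r-b)>22)&(r>45)|((r-b>8)&(r<75)&(r>30))
E
python3 - <<'E'
from m import *
for n in ["top","scene"]:
    i=load(n)
    im=rect(i,.014,.36,.52,-.2,.3,1600)
    for p in [(90,100),(105,145),(160,135),(70,100),(300,180),(460,70),(515,80),(670,55),(480,115)]: print(im[p[1],p[0]],end=' ')
    print()
    for b in blobs(i,.014,.36,.52,-.17,.29,chipmask,5e-4): print(n,b)
E
```

```text
[28 33 45] [31 40 63] [113 121  81] [46 52 53] [122 136 131] [115 123  84] [35 43 67] [32 37 50] [77 88 83] 
top (0.4444, 0.2221, np.float32(0.153), [50.8, 62.9], 2821)
top (0.4726, -0.1015, np.float32(0.105), [51.3, 66.6], 2882)
top (0.474, -0.0046, np.float32(-0.223), [52.9, 65.4], 3160)
[45 52 68] [41 54 83] [134 144 100] [109 114  81] [147 166 166] [138 148 103] [45 54 83] [41 48 63] [146 169 163] 
scene (0.4501, 0.2247, np.float32(0.093), [66.1, 78.6], 4317)
scene (0.4765, -0.1025, np.float32(0.14), [65.9, 86.5], 4887)
scene (0.4773, -0.0036, np.float32(-0.231), [61.9, 79.3], 4376)
```

```bash
cat > b.py <<'E'
from m import *
for n in ["top","scene"]:
    i=load(n); s=2000; x0,x1,y0,y1=.55,.72,-.21,.26
    im=rect(i,.008,x0,x1,y0,y1,s).astype(int); b,g,r=im[...,0],im[...,1],im[...,2]
    M=((b-r)>25).astype(np.uint8)*255
    k,l,st,c=cv2.connectedComponentsWithStats(cv2.morphologyEx(M,cv2.MORPH_CLOSE,np.ones((9,9))))
    for j in range(1,k):
        if st[j,4]>2000 and st[j,2]>400:
            v,u=np.nonzero(l==j); 
            P=np.c_[x1-v/s,y1-u/s]; f=cv2.fitLine(P.astype(np.float32),cv2.DIST_L2,0,1e-4,1e-4).ravel()
            t=f[:2]*np.sign(f[1]); print(n,"tape yaw",-t[0]/t[1],"x at y=0",f[2]-f[3]*t[0]/t[1],"y range",P[:,1].min(),P[:,1].max())
    # wood
    W=((r-b)>40).astype(np.uint8)*255
    c=max(cv2.findContours(cv2.morphologyEx(W,cv2.MORPH_CLOSE,np.ones((41,41))),0,1)[0],key=cv2.contourArea)
    bx=cv2.boxPoints(cv2.minAreaRect(c)); print(np.round(np.c_[x1-bx[:,1]/s,y1-bx[:,0]/s],4))
    cv2.imwrite(f"pics/board_{n}.png",rect(i,.008,.57,.70,-.19,-.05,4000))
    C=cloud(i); 
E
python3 b.py
```

```text
top tape yaw 0.065867975 x at y=0 0.66960907 y range -0.14949999999999997 0.223
top tape yaw 0.06569917 x at y=0 0.5983303 y range -0.15299999999999997 0.218
[[ 0.6675  0.2272]
 [ 0.693  -0.1607]
 [ 0.5955 -0.1671]
 [ 0.57    0.2208]]
scene tape yaw 0.066301756 x at y=0 0.6709897 y range -0.15199999999999997 0.223
scene tape yaw 0.066149585 x at y=0 0.5998365 y range -0.15599999999999997 0.2185
[[ 0.6712  0.2284]
 [ 0.6974 -0.1714]
 [ 0.5971 -0.178 ]
 [ 0.5709  0.2218]]
```

```bash
python3 - <<'E'
import cv2,numpy as np
a=cv2.imread("pics/board_top.png");b=cv2.imread("pics/board_scene.png")
cv2.imwrite("pics/b2.png",cv2.resize(np.hstack([a,b]),None,fx=.7,fy=.7));print(a.shape)
E
```

```text
(520, 560, 3)
```

View pics/b2.png

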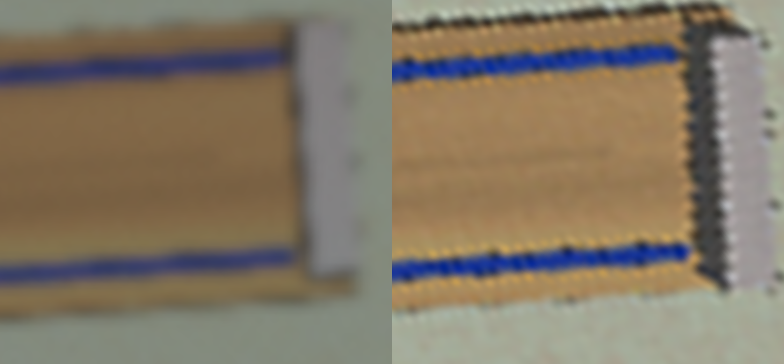

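```bash
cat > st.py <<'E'
from h import *
import sys
from cell import status
s=status.observe(); M=R.from_rotvec(s["ee_rot"]).as_matrix(); p=s["position"]
np.set_printoptions(precision=4,suppress=True)
print("t",s["clock"],"p",p,"w",s["width"]*92,"F",s["force"],"q7",s["joints"])
a=[float(x) for x in sys.argv[1:]]
# optional: x y z yaw (jaw axis z_tool direction: (cos,sin) of yaw mod pi)
if len(a)==1: print(M)
if len(a)==4:
    d=M.T@(np.array(a[:3])-p)
    best=None
    for k in (0,np.pi):
        zt=np.array([np.cos(a[3]+k),np.sin(a[3]+k),0]); xt=np.array([0,0,-1.])
        T=np.c_[xt,np.cross(zt,xt),zt]; r=R.from_matrix(M.T@T).as_rotvec()
        if best is None or np.linalg.norm(r)<np.linalg.norm(best): best=r
    print("shift",np.round(d/.8,4),"turn",np.round(best/(np.pi/3),4),"rows",np.linalg.norm(d)/.0417,np.degrees(np.linalg.norm(best))/7.16)
E
python3 st.py 1; python3 st.py .4745 -.1005 .10 .11
```

```text
t 0.1 p [ 0.2193 -0.5848  0.226 ] w 91.73544100465016 F [-0.5112  0.2934  0.0519] q7 [ 1.1094  0.4351  0.025   1.574  -0.0116  1.134  -0.0751]
[[-0.0006  0.9364  0.3511]
 [ 0.0013  0.3511 -0.9364]
 [-1.     -0.0001 -0.0014]]
t 0.1 p [ 0.2193 -0.5848  0.226 ] w 91.73544100465016 F [-0.5112  0.2934  0.0519] q7 [ 1.1094  0.4351  0.025   1.574  -0.0116  1.134  -0.0751]
shift [ 0.1581  0.5113 -0.4546] turn [-1.2625 -0.0012 -0.0008] rows 13.47137542657515 10.57962689572419
```

>>> step_arm(
  rows=[
    [-1,0.05,0.46,-0.41,-1,0,0],
    [-1,0.05,0.46,-0.41,-1,0,0],
    [-1,0.05,0.46,-0.41,-1,0,0],
    [-1,0.05,0.46,-0.41,-1,0,0],
    [-1,0.05,0.46,-0.41,-1,0,0],
    [-1,0.05,0.46,-0.41,-1,0,0],
    [-1,0.05,0.46,-0.41,-1,0,0],
    [-1,0.05,0.46,-0.41,-1,0,0],
    [-1,0.05,0.46,-0.41,-1,0,0],
    [-1,0.05,0.46,-0.41,-1,0,0],
    [-1,0.05,0.46,-0.41,-1,0,0],
    [-1,0.05,0.46,-0.41,-1,0,0],
  ],
)

```text
clock: 1.1
position: [0.4495, -0.1462, 0.1865]
ee_rot: [0.129, 1.567, -0.128]
force: [1.5, -0.9, 0.2]
width: 0.998
```

```bash
python3 st.py .4745 -.1005 .10 .11
```

```text
t 1.1 p [ 0.4495 -0.1462  0.1865] w 91.79736442728833 F [ 1.5197 -0.9172  0.2405] q7 [ 0.5465  0.2664 -0.4172  1.9587  0.1317  0.9426 -0.0992]
shift [0.1082 0.0615 0.0216] turn [-0.2616  0.0001 -0.0004] rows 2.4226939426816307 2.192522460645418
```

>>> step_arm(
  rows=[
    [-1,0.108,0.0615,0.0216,-0.262,0,0],
    [-1,0.108,0.0615,0.0216,-0.262,0,0],
    [-1,0.108,0.0615,0.0216,-0.262,0,0],
    [-1,0.108,0.0615,0.0216,-0.262,0,0],
    [-1,0.108,0.0615,0.0216,-0.262,0,0],
    [-1,0.108,0.0615,0.0216,-0.262,0,0],
  ],
)

```text
clock: 1.6
position: [0.4742, -0.1043, 0.1012]
ee_rot: [-0.085, 1.569, 0.083]
force: [-0.6, 0.2, 0.7]
width: 1.003
```

```bash
python3 - <<'E'
from h import *
i=get("scene","s1");get("top","t1")
E
python3 st.py .4745 -.1005 .003 .11
```

```text
t 1.7 p [ 0.4745 -0.1046  0.1017] w 92.24435513358627 F [-0.2671 -0.3834 -0.4485] q7 [ 0.4585  0.4073 -0.4521  2.0247  0.2552  0.7611 -0.0407]
shift [0.1233 0.0052 0.0003] turn [-0.0032  0.0017  0.0013] rows 2.368127335300837 0.032724973700190514
```

View pics/s1.png

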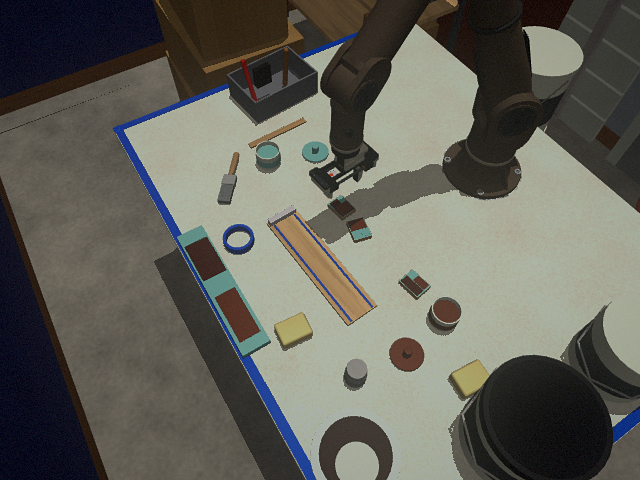

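>>> step_arm(
  rows=[
    [-1,0.04,0.0052,0,0,0,0],
    [-1,0.08,0.0052,0,0,0,0],
    [-1,0.11,0.0052,0,0,0,0],
    [-1,0.12,0.0052,0,0,0,0],
    [-1,0.12,0.0052,0,0,0,0],
    [-1,0.12,0.0052,0,0,0,0],
  ],
)

```text
clock: 2.2
position: [0.4741, -0.0996, 0.0054]
ee_rot: [-0.086, 1.568, 0.085]
force: [0.1, 0.9, 0.1]
width: 1.004
```

>>> step_arm(
  rows=[
    [1,0,0,0,0,0,0],
    [1,0,0,0,0,0,0],
    [1,0,0,0,0,0,0],
    [1,0,0,0,0,0,0],
    [1,0,0,0,0,0,0],
    [1,0,0,0,0,0,0],
    [1,0,0,0,0,0,0],
    [1,0,0,0,0,0,0],
  ],
  newtons=25,
)

```text
clock: 2.87
position: [0.4736, -0.0991, 0.0045]
ee_rot: [-0.086, 1.569, 0.086]
force: [-1.4, 0.3, 5.4]
width: 0.596
```

```bash
python3 st.py .4745 -.1005 .10 .11
```

```text
t 2.8667 p [ 0.4736 -0.0991  0.0045] w 54.81538596208993 F [-1.4496  0.25    5.444 ] q7 [ 0.3717  0.5591 -0.3662  2.104   0.3785  0.5404 -0.1618]
shift [-0.1194 -0.0019  0.0009] turn [-0.0005  0.0002  0.0002] rows 2.290321937513131 0.005067807414763466
```

>>> step_arm(
  rows=[
    [1,-0.05,0,0,0,0,0],
    [1,-0.09,0,0,0,0,0],
    [1,-0.09,0,0,0,0,0],
    [1,-0.09,0,0,0,0,0],
    [1,-0.09,0,0,0,0,0],
  ],
)

```text
clock: 3.28
position: [0.4731, -0.0993, 0.076]
ee_rot: [-0.086, 1.569, 0.086]
force: [-0.3, 1.1, 0.4]
width: 0.597
```

```bash
python3 st.py .6415 -.1066 .060 .066
```

```text
t 3.2833 p [ 0.4731 -0.0993  0.076 ] w 54.916592628069424 F [-0.2661  1.0673  0.3577] q7 [ 0.4379  0.4449 -0.443   2.0517  0.2893  0.7044 -0.0806]
shift [ 0.0199 -0.032   0.2082] turn [ 0.0413 -0.0003  0.0002] rows 4.059176075851239 0.34588478798831696
```

>>> step_arm(
  rows=[
    [1,0,-0.032,0.208,0.041,0,0],
    [1,0,-0.032,0.208,0.041,0,0],
    [1,0,-0.032,0.208,0.041,0,0],
    [1,0,-0.032,0.208,0.041,0,0],
    [1,0,-0.032,0.208,0.041,0,0],
    [1,0.02,-0.032,0.208,0.041,0,0],
    [1,0.02,-0.032,0.208,0.041,0,0],
    [1,0.02,-0.032,0.208,0.041,0,0],
  ],
)

```text
clock: 3.95
position: [0.6397, -0.1061, 0.0579]
ee_rot: [-0.052, 1.575, 0.053]
force: [-0.3, 0.9, -1.3]
width: 0.596
```

```bash
python3 st.py .6415 -.1066 .0135 .066; python3 - <<'E'
from h import *
i=get("scene","s2");j=get("top","t2")
cv2.imwrite("pics/c2.png",np.hstack([cv2.resize(i["pixels"][130:330,200:400,::-1],None,fx=2,fy=2),cv2.resize(j["pixels"][180:380,250:450,::-1],None,fx=2,fy=2)]))
E
```

```text
t 3.95 p [ 0.6397 -0.1061  0.0579] w 54.794462245460956 F [-0.2659  0.8905 -1.3432] q7 [ 0.3314  0.6781 -0.3856  1.65    0.311   0.8799 -0.111 ]
shift [ 0.0555 -0.0007  0.0025] turn [ 0.001  -0.0047 -0.0006] rows 1.0654664563219822 0.040786063490029854
```

View pics/c2.png

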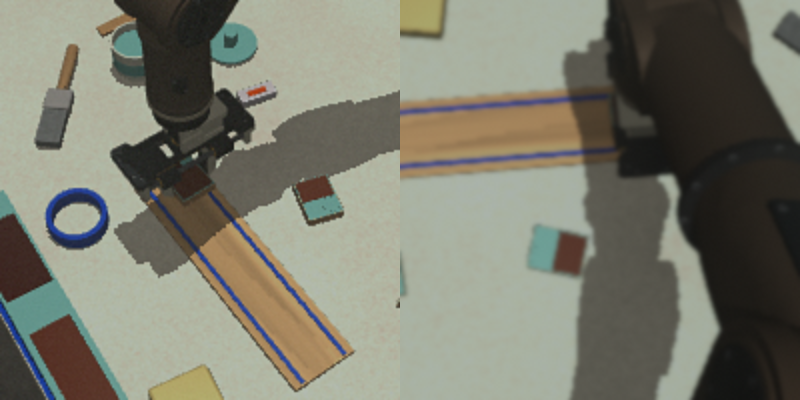

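>>> step_arm(
  rows=[
    [1,0.03,0,0.002,0,-0.004,0],
    [1,0.047,0,0.0025,0,-0.0045,0],
    [1,0.053,0,0.0025,0,-0.0045,0],
    [1,0.053,0,0.0025,0,-0.0045,0],
    [1,0.053,0,0.0025,0,-0.0045,0],
  ],
)

```text
clock: 4.47
position: [0.6436, -0.1062, 0.0181]
ee_rot: [-0.052, 1.566, 0.052]
force: [0.5, -0.2, 0.5]
width: 0.597
```

```bash
python3 st.py .6427 -.1216 .0135 .066
```

```text
t 4.4667 p [ 0.6436 -0.1062  0.0181] w 54.90407478263103 F [ 0.5047 -0.1896  0.5278] q7 [ 0.3192  0.7267 -0.3673  1.6727  0.338   0.8011 -0.133 ]
shift [ 0.0058 -0.0192 -0.0024] turn [ 0.0006  0.004  -0.    ] rows 0.3868272100087319 0.03427100182743192
```

>>> step_arm(
  rows=[
    [1,0.002,0,0,0,0.004,0],
    [1,0.003,0,0,0,0.004,0],
    [1,0.004,0,0,0,0.004,0],
    [1,0.004,0,0,0,0.004,0],
  ],
)

```text
clock: 4.8
position: [0.6439, -0.1062, 0.015]
ee_rot: [-0.052, 1.569, 0.052]
force: [-0.6, 0.7, -1.2]
width: 0.596
```

```bash
python3 st.py .6427 -.1216 .0135 .066
```

```text
t 4.8 p [ 0.6439 -0.1062  0.015 ] w 54.868581154202964 F [-0.5759  0.6942 -1.2298] q7 [ 0.3172  0.7325 -0.3654  1.6701  0.3393  0.8012 -0.134 ]
shift [ 0.0019 -0.0191 -0.0028] turn [0.0005 0.0009 0.0001] rows 0.3715247450079568 0.008599667718721686
```

>>> step_arm(
  rows=[
    [1,0.001,-0.005,-0.001,0,0,0],
    [1,0.001,-0.01,-0.0015,0,0,0],
    [1,0.001,-0.014,-0.0015,0,0,0],
    [1,0.001,-0.014,-0.0015,0,0,0],
  ],
)

```text
clock: 5.13
position: [0.6432, -0.1184, 0.0139]
ee_rot: [-0.051, 1.57, 0.051]
force: [0.0, -0.7, -0.5]
width: 0.597
```

>>> step_arm(
  rows=[
    [1,0.0005,-0.001,0,0,0,0],
    [1,0.0005,-0.002,0,0,0,0],
    [1,0.0005,-0.0025,0,0,0,0],
  ],
)

```text
clock: 5.38
position: [0.6434, -0.1187, 0.0135]
ee_rot: [-0.052, 1.57, 0.053]
force: [-0.8, 4.4, -0.8]
width: 0.596
```

>>> step_arm(
  rows=[
    [1,0.0005,-0.001,0,0,0,0],
    [1,0.0005,-0.002,0,0,0,0],
    [1,0.0005,-0.0025,0,0,0,0],
  ],
)

```text
clock: 5.63
position: [0.6434, -0.1188, 0.0132]
ee_rot: [-0.051, 1.57, 0.056]
force: [-3.1, 8.8, 2.0]
width: 0.597
```

>>> step_arm(
  rows=[
    [1,0.0005,0.001,0,0,0,0],
    [1,0.0005,0.001,0,0,0,0],
  ],
)

```text
clock: 5.8
position: [0.6435, -0.1187, 0.0128]
ee_rot: [-0.052, 1.57, 0.055]
force: [-1.3, 5.3, 2.4]
width: 0.594
```

>>> step_arm(
  rows=[
    [-1,0,0,0,0,0,0],
    [-1,0,0,0,0,0,0],
    [-1,0,0,0,0,0,0],
    [-1,0,0,0,0,0,0],
    [-1,-0.05,0,0,0,0,0],
    [-1,-0.1,0,0,0,0,0],
    [-1,-0.1,0,0,0,0,0],
  ],
)

```text
clock: 6.38
position: [0.648, -0.1209, 0.1003]
ee_rot: [-0.053, 1.559, 0.051]
force: [2.7, 1.1, 1.5]
width: 0.992
```

```bash
python3 st.py .4755 -.0045 .09 -.227
```

```text
t 6.3833 p [ 0.648  -0.1209  0.1003] w 91.30582616035682 F [2.7364 1.0542 1.5091] q7 [ 0.362   0.6373 -0.4021  1.6045  0.2918  0.948  -0.072 ]
shift [ 0.0103  0.1595 -0.2056] turn [0.2799 0.0108 0.0003] rows 4.995774418579258 2.347218005918788
```

>>> step_arm(
  rows=[
    [-1,0.01,0.16,-0.205,0.28,0.01,0],
    [-1,0.01,0.16,-0.205,0.28,0.01,0],
    [-1,0.01,0.16,-0.205,0.28,0.01,0],
    [-1,0.01,0.16,-0.205,0.28,0.01,0],
    [-1,0.01,0.16,-0.205,0.28,0.01,0],
    [-1,0.01,0.16,-0.205,0.28,0.01,0],
    [-1,0.01,0.16,-0.205,0.28,0.01,0],
  ],
)

```text
clock: 6.97
position: [0.4697, -0.003, 0.0849]
ee_rot: [0.175, 1.574, -0.177]
force: [0.0, -0.9, 0.2]
width: 1.001
```

```bash
python3 st.py .4755 -.0045 .0045 -.227; cat > look.py <<'E'
from h import *
import sys
t=sys.argv[1]; u,v,u2,v2=map(int,sys.argv[2:6])
i=get("scene","s"+t);j=get("top","t"+t)
np.savez("/tmp/sc.npz",**i);np.savez("/tmp/tp.npz",**j)
cv2.imwrite(f"pics/c{t}.png",np.hstack([cv2.resize(i["pixels"][v:v+200,u:u+200,::-1],None,fx=2,fy=2),cv2.resize(j["pixels"][v2:v2+200,u2:u2+200,::-1],None,fx=2,fy=2)]))
E
python3 look.py 3 230 130 220 180
```

```text
t 6.9667 p [ 0.4697 -0.003   0.0849] w 92.1127960234353 F [ 0.0039 -0.9244  0.1544] q7 [ 0.19    0.407  -0.3781  2.071   0.2227  0.7121 -0.5547]
shift [ 0.1004 -0.      0.0085] turn [ 0.0032 -0.0096  0.002 ] rows 1.9333949155214116 0.08675784035743112
```

View pics/c3.png

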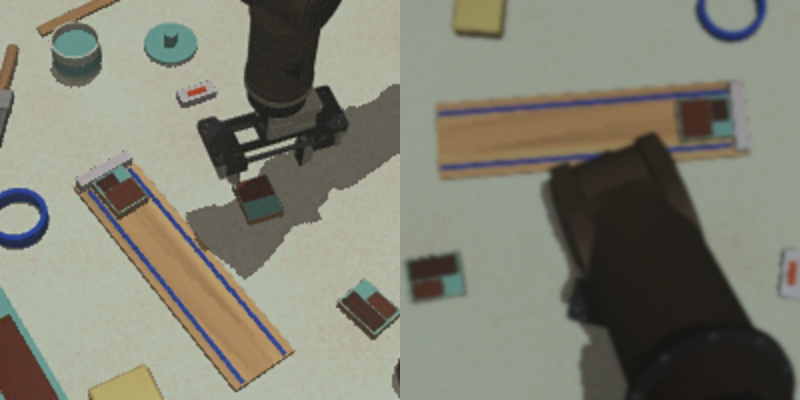

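>>> step_arm(
  rows=[
    [-1,0.04,0,0.006,0.003,-0.009,0.002],
    [-1,0.08,0,0.0075,0.003,-0.009,0.002],
    [-1,0.098,0,0.008,0.003,-0.009,0.002],
    [-1,0.0995,0,0.008,0.003,-0.009,0.002],
    [-1,0.0995,0,0.008,0.003,-0.009,0.002],
  ],
)

```text
clock: 7.48
position: [0.4774, -0.0059, 0.0044]
ee_rot: [0.182, 1.565, -0.181]
force: [0.1, -0.8, -0.4]
width: 1.0
```

>>> step_arm(
  rows=[
    [1,0,0,0,0,0,0],
    [1,0,0,0,0,0,0],
    [1,0,0,0,0,0,0],
    [1,0,0,0,0,0,0],
    [1,0,0,0,0,0,0],
    [1,0,0,0,0,0,0],
    [1,0,0,0,0,0,0],
    [1,0,0,0,0,0,0],
  ],
)

```text
clock: 8.15
position: [0.4769, -0.0053, 0.0053]
ee_rot: [0.181, 1.563, -0.18]
force: [-2.0, -0.6, 6.6]
width: 0.591
```

>>> step_arm(
  rows=[
    [1,-0.05,0,0,0,0,0],
    [1,-0.08,0,0,0,0,0],
    [1,-0.08,0,0,0,0,0],
    [1,-0.08,0,0,0,0,0],
  ],
)

```text
clock: 8.48
position: [0.4778, -0.0053, 0.0701]
ee_rot: [0.181, 1.561, -0.18]
force: [-0.1, 0.3, 0.4]
width: 0.596
```

```bash
python3 st.py .6367 -.0345 .050 .066
```

```text
t 8.4833 p [ 0.4778 -0.0053  0.0701] w 54.857640470976236 F [-0.0714  0.254   0.3861] q7 [ 0.1868  0.4347 -0.3699  2.0766  0.2476  0.6687 -0.5769]
shift [0.0256 0.0098 0.2017] turn [-0.2828  0.0025 -0.0009] rows 3.9044541243756212 2.3700126310991156
```

>>> step_arm(
  rows=[
    [1,0,0.0098,0.2,-0.283,0,0],
    [1,0,0.0098,0.2,-0.283,0,0],
    [1,0,0.0098,0.2,-0.283,0,0],
    [1,0,0.0098,0.2,-0.283,0,0],
    [1,0,0.0098,0.2,-0.283,0,0],
    [1,0.025,0.0098,0.2,-0.283,0,0],
    [1,0.025,0.0098,0.2,-0.283,0,0],
    [1,0.025,0.0098,0.2,-0.283,0,0],
  ],
)

```text
clock: 9.15
position: [0.6323, -0.0341, 0.0467]
ee_rot: [-0.052, 1.575, 0.053]
force: [-0.2, -0.0, -1.2]
width: 0.595
```

```bash
python3 st.py .6367 -.0345 .014 .066
```

```text
t 9.15 p [ 0.6323 -0.0341  0.0467] w 54.721361779298206 F [-0.2225 -0.0269 -1.2384] q7 [ 0.2337  0.6749 -0.4006  1.6975  0.3313  0.842  -0.2453]
shift [ 0.0409 -0.0009  0.0057] turn [ 0.0008 -0.0047 -0.0009] rows 0.791634861669143 0.04108236364074316
```

>>> step_arm(
  rows=[
    [1,0.025,0,0,0,0,0],
    [1,0.038,0,0,0,0,0],
    [1,0.042,0,0,0,0,0],
    [1,0.042,0,0,0,0,0],
    [1,0.042,0,0,0,0,0],
  ],
)

```text
clock: 9.57
position: [0.6343, -0.034, 0.0157]
ee_rot: [-0.052, 1.57, 0.053]
force: [0.3, -0.1, -0.5]
width: 0.596
```

```bash
python3 st.py .6381 -.0517 .013 .066
```

```text
t 9.5667 p [ 0.6343 -0.034   0.0157] w 54.79461842417111 F [ 0.2942 -0.1153 -0.5182] q7 [ 0.2223  0.7139 -0.384   1.7148  0.3543  0.7823 -0.2641]
shift [ 0.0034 -0.0224  0.0032] turn [ 0.0006 -0.0002 -0.0007] rows 0.43970788903896496 0.008036163754804215
```

>>> step_arm(
  rows=[
    [1,0.001,-0.004,0.003,0,0,0],
    [1,0.002,-0.009,0.0044,0,0,0],
    [1,0.0025,-0.013,0.0044,0,0,0],
    [1,0.0025,-0.015,0.0044,0,0,0],
    [1,0.0025,-0.015,0.0044,0,0,0],
  ],
)

```text
clock: 9.98
position: [0.6388, -0.0469, 0.0134]
ee_rot: [-0.051, 1.57, 0.051]
force: [-0.3, -0.6, -0.2]
width: 0.593
```

>>> step_arm(
  rows=[
    [1,0.0005,-0.001,0,0,0,0],
    [1,0.0005,-0.002,0,0,0,0],
    [1,0.0005,-0.0025,0,0,0,0],
  ],
)

```text
clock: 10.23
position: [0.6388, -0.0468, 0.0134]
ee_rot: [-0.051, 1.57, 0.054]
force: [-2.3, 2.7, 5.6]
width: 0.591
```

>>> step_arm(
  rows=[
    [1,0,-0.001,0,0,0,0],
    [1,0,-0.002,0,0,0,0],
    [1,0,-0.0025,0,0,0,0],
  ],
)

```text
clock: 10.48
position: [0.6394, -0.0488, 0.0134]
ee_rot: [-0.052, 1.569, 0.054]
force: [-0.6, 4.1, 5.4]
width: 0.598
```

>>> step_arm(
  rows=[
    [1,0,-0.001,0,0,0,0],
    [1,0,-0.002,0,0,0,0],
    [1,0,-0.0025,0,0,0,0],
    [1,0,-0.0025,0,0,0,0],
  ],
)

```text
clock: 10.82
position: [0.6397, -0.0498, 0.0134]
ee_rot: [-0.051, 1.569, 0.055]
force: [0.6, 6.5, 5.2]
width: 0.595
```

```bash
python3 st.py; python3 look.py 4 230 130 250 150
```

```text
t 10.8167 p [ 0.6397 -0.0498  0.0134] w 54.73017752900276 F [0.5705 6.4546 5.1917] q7 [ 0.2473  0.7245 -0.3849  1.6998  0.3555  0.7858 -0.2357]
```

View pics/c4.png

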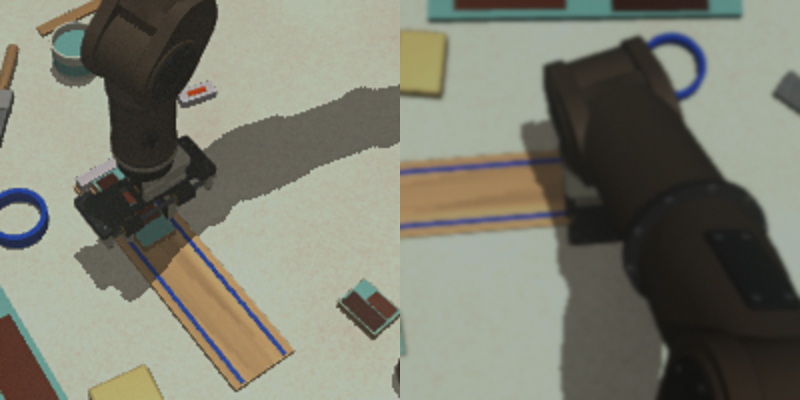

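>>> step_arm(
  rows=[
    [1,-0.0005,-0.001,0,0,0,0],
    [1,-0.0005,-0.002,0,0,0,0],
    [1,-0.0005,-0.003,0,0,0,0],
    [1,-0.0005,-0.003,0,0,0,0],
  ],
)

```text
clock: 11.25
position: [0.6397, -0.0499, 0.0135]
ee_rot: [-0.05, 1.569, 0.059]
force: [0.8, 11.4, 1.7]
width: 0.597
```

>>> step_arm(
  rows=[
    [1,0,-0.001,0,0,0,0],
    [1,0,-0.002,0,0,0,0],
    [1,0,-0.003,0,0,0,0],
    [1,0,-0.003,0,0,0,0],
  ],
)

```text
clock: 11.58
position: [0.6397, -0.0499, 0.0135]
ee_rot: [-0.049, 1.569, 0.062]
force: [-0.6, 16.2, 2.9]
width: 0.6
```

>>> step_arm(
  rows=[
    [1,0,0.003,0,0,0,0],
    [1,0,0.006,0,0,0,0],
    [1,0,0.006,0,0,0,0],
  ],
)

```text
clock: 11.83
position: [0.6396, -0.0498, 0.0134]
ee_rot: [-0.051, 1.569, 0.055]
force: [0.4, 7.5, 1.5]
width: 0.593
```

>>> step_arm(
  rows=[
    [-1,0,0,0,0,0,0],
    [-1,0,0,0,0,0,0],
    [-1,0,0,0,0,0,0],
    [-1,0,0,0,0,0,0],
    [-1,-0.05,0,0,0,0,0],
    [-1,-0.1,0,0,0,0,0],
    [-1,-0.1,0,0,0,0,0],
  ],
)

```text
clock: 12.42
position: [0.6433, -0.0518, 0.1006]
ee_rot: [-0.051, 1.56, 0.052]
force: [2.2, 0.5, 0.6]
width: 0.993
```

```bash
python3 st.py .4465 .2245 .09 .13
```

```text
t 12.4167 p [ 0.6433 -0.0518  0.1006] w 91.35810859948973 F [2.1508 0.5364 0.601 ] q7 [ 0.2751  0.6221 -0.4239  1.639   0.3025  0.9358 -0.1912]
shift [ 0.011   0.3608 -0.2229] turn [-0.0613  0.0095  0.0004] rows 8.13958357867583 0.5198345564100775
```

>>> step_arm(
  rows=[
    [-1,0,0.36,-0.223,-0.061,0,0],
    [-1,0,0.36,-0.223,-0.061,0,0],
    [-1,0,0.36,-0.223,-0.061,0,0],
    [-1,0,0.36,-0.223,-0.061,0,0],
    [-1,0,0.36,-0.223,-0.061,0,0],
    [-1,0,0.36,-0.223,-0.061,0,0],
    [-1,0,0.36,-0.223,-0.061,0,0],
    [-1,0,0.36,-0.223,-0.061,0,0],
    [-1,0,0.36,-0.223,-0.061,0,0],
    [-1,0,0.36,-0.223,-0.061,0,0],
    [-1,0,0.36,-0.223,-0.061,0,0],
  ],
)

```text
clock: 13.33
position: [0.4423, 0.2234, 0.0936]
ee_rot: [-0.103, 1.568, 0.103]
force: [0.9, -1.1, -0.8]
width: 0.999
```

```bash
python3 st.py .4465 .2245 .0045 .13; python3 look.py 5 270 150 200 180
```

```text
t 13.3333 p [0.4423 0.2234 0.0936] w 91.86800529089452 F [ 0.905  -1.0587 -0.7858] q7 [-0.1916  0.4427 -0.5008  2.0055  0.3018  0.7646 -0.7406]
shift [0.1114 0.0007 0.0054] turn [ 0.0012  0.0004 -0.0001] rows 2.1391956918649235 0.0101723681491762
```

View pics/c5.png

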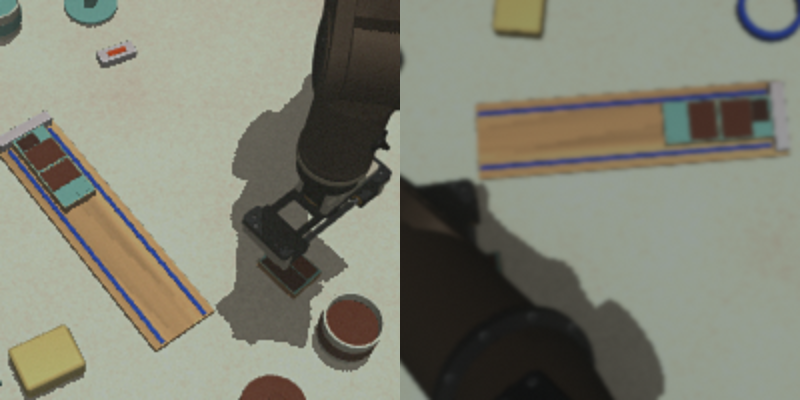

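>>> step_arm(
  rows=[
    [-1,0.04,0.0007,0.004,0,0,0],
    [-1,0.08,0.0007,0.005,0,0,0],
    [-1,0.105,0.0007,0.005,0,0,0],
    [-1,0.1105,0.0007,0.005,0,0,0],
    [-1,0.1105,0.0007,0.005,0,0,0],
    [-1,0.1105,0.0007,0.005,0,0,0],
  ],
)

```text
clock: 13.93
position: [0.4466, 0.2243, 0.0057]
ee_rot: [-0.101, 1.568, 0.102]
force: [-0.1, 0.5, 0.4]
width: 1.001
```

>>> step_arm(
  rows=[
    [1,0,0,0,0,0,0],
    [1,0,0,0,0,0,0],
    [1,0,0,0,0,0,0],
    [1,0,0,0,0,0,0],
    [1,0,0,0,0,0,0],
    [1,0,0,0,0,0,0],
    [1,0,0,0,0,0,0],
    [1,0,0,0,0,0,0],
  ],
)

```text
clock: 14.6
position: [0.4459, 0.2249, 0.0054]
ee_rot: [-0.102, 1.568, 0.103]
force: [-0.8, -1.5, 5.2]
width: 0.592
```

>>> step_arm(
  rows=[
    [1,-0.05,0,0,0,0,0],
    [1,-0.08,0,0,0,0,0],
    [1,-0.08,0,0,0,0,0],
    [1,-0.08,0,0,0,0,0],
  ],
)

```text
clock: 14.93
position: [0.4466, 0.2252, 0.0702]
ee_rot: [-0.101, 1.566, 0.104]
force: [0.6, 0.3, -0.7]
width: 0.594
```

```bash
python3 st.py .6325 .0380 .060 .066
```

```text
t 14.9333 p [0.4466 0.2252 0.0702] w 54.62293112800038 F [ 0.5831  0.2769 -0.7467] q7 [-0.2052  0.4825 -0.4861  2.0173  0.3362  0.7161 -0.7701]
shift [ 0.0128 -0.2621  0.2   ] turn [ 0.0612  0.0022 -0.0016] rows 6.330165116629161 0.5135383341044479
```

>>> step_arm(
  rows=[
    [1,-0.01,-0.262,0.203,0.061,0,0],
    [1,-0.01,-0.262,0.203,0.061,0,0],
    [1,-0.01,-0.262,0.203,0.061,0,0],
    [1,-0.01,-0.262,0.203,0.061,0,0],
    [1,-0.01,-0.262,0.203,0.061,0,0],
    [1,-0.01,-0.262,0.203,0.061,0,0],
    [1,-0.01,-0.262,0.203,0.061,0,0],
    [1,-0.01,-0.262,0.203,0.061,0,0],
    [1,0.015,-0.262,0.203,0.061,0,0],
    [1,0.025,-0.262,0.203,0.061,0,0],
    [1,0.025,-0.262,0.203,0.061,0,0],
    [1,0.025,-0.262,0.203,0.061,0,0],
  ],
)

```text
clock: 15.93
position: [0.6326, 0.0389, 0.0479]
ee_rot: [-0.053, 1.573, 0.054]
force: [0.3, 0.3, -0.2]
width: 0.598
```

```bash
python3 st.py .6338 .0360 .015 .066;python3 look.py 6 230 130 250 150
```

```text
t 15.9333 p [0.6326 0.0389 0.0479] w 54.9741152473214 F [ 0.322   0.331  -0.2067] q7 [ 0.1309  0.6767 -0.4197  1.696   0.346   0.8461 -0.3711]
shift [ 0.0411 -0.0037  0.0014] turn [ 0.002  -0.0029 -0.0008] rows 0.792287586301949 0.030204095041622293
```

View pics/c6.png

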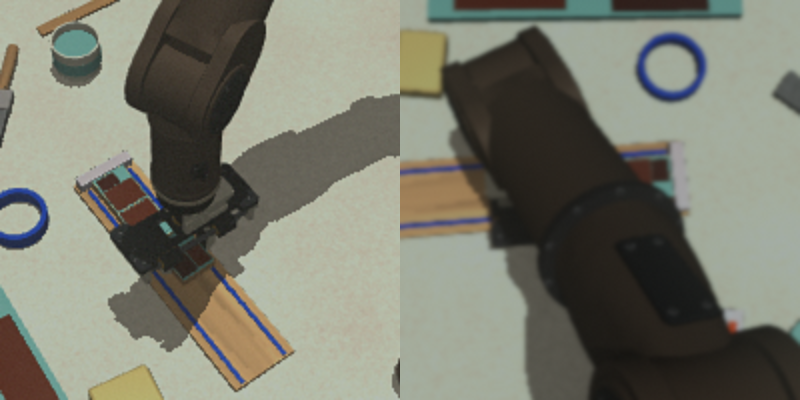

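>>> step_arm(
  rows=[
    [1,0.025,0,0.0014,0,0,0],
    [1,0.036,0,0.0014,0,0,0],
    [1,0.04,0,0.0014,0,0,0],
    [1,0.04,0,0.0014,0,0,0],
    [1,0.04,0,0.0014,0,0,0],
  ],
)

```text
clock: 16.45
position: [0.6353, 0.0383, 0.0174]
ee_rot: [-0.052, 1.57, 0.053]
force: [-0.9, 0.6, 0.1]
width: 0.595
```

```bash
python3 st.py .635 .020 .0135 .066
```

```text
t 16.45 p [0.6353 0.0383 0.0174] w 54.73811730282651 F [-0.8698  0.6344  0.1327] q7 [ 0.1201  0.7163 -0.4023  1.7099  0.3687  0.7911 -0.3891]
shift [ 0.0048 -0.0228 -0.0019] turn [ 0.0006 -0.0001 -0.0007] rows 0.44886212445503193 0.008057953167720669
```

>>> step_arm(
  rows=[
    [1,0.002,-0.004,-0.001,0,0,0],
    [1,0.004,-0.009,-0.0019,0,0,0],
    [1,0.0045,-0.013,-0.0019,0,0,0],
    [1,0.0045,-0.016,-0.0019,0,0,0],
    [1,0.0045,-0.016,-0.0019,0,0,0],
  ],
)

```text
clock: 16.87
position: [0.6347, 0.024, 0.0135]
ee_rot: [-0.051, 1.57, 0.051]
force: [-0.6, -0.3, -0.8]
width: 0.598
```

>>> step_arm(
  rows=[
    [1,0,-0.0015,0,0,0,0],
    [1,0,-0.003,0,0,0,0],
    [1,0,-0.004,0,0,0,0],
    [1,0,-0.004,0,0,0,0],
  ],
)

```text
clock: 17.2
position: [0.6349, 0.0221, 0.0135]
ee_rot: [-0.052, 1.57, 0.053]
force: [0.1, 0.2, 1.0]
width: 0.597
```

>>> step_arm(
  rows=[
    [1,0,-0.001,0,0,0,0],
    [1,0,-0.002,0,0,0,0],
    [1,0,-0.003,0,0,0,0],
    [1,0,-0.003,0,0,0,0],
  ],
)

```text
clock: 17.53
position: [0.635, 0.0199, 0.0135]
ee_rot: [-0.051, 1.57, 0.053]
force: [0.4, 1.6, 1.5]
width: 0.59
```

>>> step_arm(
  rows=[
    [1,0,-0.001,0,0,0,0],
    [1,0,-0.002,0,0,0,0],
    [1,0,-0.003,0,0,0,0],
    [1,0,-0.003,0,0,0,0],
  ],
)

```text
clock: 17.87
position: [0.635, 0.0198, 0.0135]
ee_rot: [-0.051, 1.57, 0.056]
force: [-1.3, 6.4, 0.1]
width: 0.594
```

>>> step_arm(
  rows=[
    [1,0,-0.001,0,0,0,0],
    [1,0,-0.002,0,0,0,0],
    [1,0,-0.003,0,0,0,0],
    [1,0,-0.003,0,0,0,0],
  ],
)

```text
clock: 18.2
position: [0.635, 0.0196, 0.0135]
ee_rot: [-0.05, 1.57, 0.059]
force: [-1.3, 12.6, 1.3]
width: 0.594
```

Contact. Relax, release, lift.

>>> step_arm(
  rows=[
    [1,0,0.002,0,0,0,0],
    [1,0,0.004,0,0,0,0],
    [1,0,0.004,0,0,0,0],
  ],
)

```text
clock: 18.45
position: [0.635, 0.0198, 0.0135]
ee_rot: [-0.051, 1.57, 0.055]
force: [-1.3, 6.6, 1.3]
width: 0.597
```

>>> step_arm(
  rows=[
    [-1,0,0,0,0,0,0],
    [-1,0,0,0,0,0,0],
    [-1,0,0,0,0,0,0],
    [-1,0,0,0,0,0,0],
    [-1,-0.05,0,0,0,0,0],
    [-1,-0.1,0,0,0,0,0],
    [-1,-0.1,0,0,0,0,0],
  ],
)

```text
clock: 19.03
position: [0.6393, 0.0186, 0.1006]
ee_rot: [-0.051, 1.56, 0.053]
force: [2.0, 1.1, 0.3]
width: 0.99
```

```bash
python3 - <<'E'
from m import *
for n in ["top","scene"]:
    i=load(n)
    # end bar: bright/grey+orange ; use depth pixels
    C=cloud(i); m=(C[...,2]>.007)&(abs(C[...,0]-.445)<.05)&(abs(C[...,1]+.223)<.05)
    im=rect(i,.014,.40,.49,-.27,-.17,4000); cv2.imwrite(f"pics/eb_{n}.png",im)
    r=cv2.minAreaRect((C[m][:,:2]*1000).astype(np.float32)); print(n,r)
    P=C[m][:,:2]; e=np.linalg.eigh(np.cov(P.T))[1][:,1]; print(P.mean(0),"long axis yaw",np.arctan(e[1]/e[0]))
    b=blobs(i,.014,.41,.48,-.26,-.19,lambda im:(im[...,2]-im[...,0])>45,5e-5); print("orange",b)
a=[cv2.imread(f"pics/eb_{n}.png") for n in("top","scene")]
cv2.imwrite("pics/eb.png",np.hstack(a))
E
python3 st.py .447 -.2225 .09 -.13
```

```text
top ((447.69500732421875, -223.86752319335938), (103.28766632080078, 88.34314727783203), 81.14051055908203)
[ 0.44323831 -0.22165019] long axis yaw 0.04704955972345065
orange [(0.4432, -0.2234, np.float32(1.454), [8.8, 28.1], 212)]
scene ((442.0244140625, -236.015380859375), (89.64446258544922, 57.97819137573242), 2.3749241828918457)
[ 0.44632545 -0.22381643] long axis yaw -0.11673015713033813
orange [(0.445, -0.2245, np.float32(1.409), [12.3, 32.5], 336)]
t 19.0333 p [0.6393 0.0186 0.1006] w 91.04839865254992 F [1.9795 1.0784 0.3161] q7 [ 0.1803  0.6174 -0.4448  1.6536  0.3157  0.932  -0.3141]
shift [ 0.0104 -0.2849 -0.2598] turn [ 0.1871  0.0095 -0.0019] rows 7.4003896702795195 1.5702628871144348
```

View pics/eb.png

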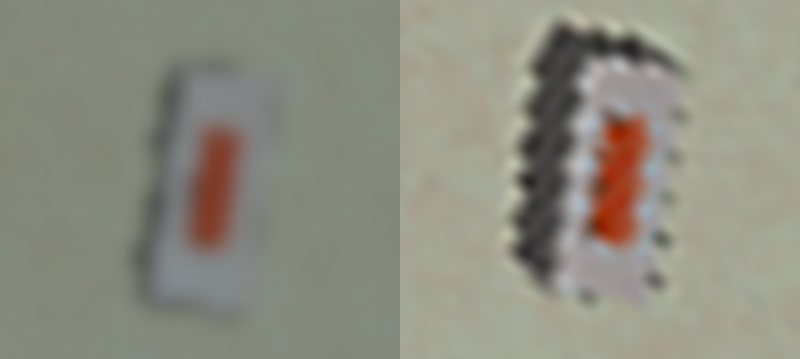

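>>> step_arm(
  rows=[
    [-1,0,-0.286,-0.262,0.19,0,0],
    [-1,0,-0.286,-0.262,0.19,0,0],
    [-1,0,-0.286,-0.262,0.19,0,0],
    [-1,0,-0.286,-0.262,0.19,0,0],
    [-1,0,-0.286,-0.262,0.19,0,0],
    [-1,0,-0.286,-0.262,0.19,0,0],
    [-1,0,-0.286,-0.262,0.19,0,0],
    [-1,0,-0.286,-0.262,0.19,0,0],
    [-1,0,-0.286,-0.262,0.19,0,0],
    [-1,0,-0.286,-0.262,0.19,0,0],
    [-1,0,-0.286,-0.262,0.19,0,0],
  ],
)

```text
clock: 19.95
position: [0.4418, -0.2238, 0.0934]
ee_rot: [0.105, 1.568, -0.103]
force: [0.1, -0.0, -0.5]
width: 0.998
```

```bash
python3 st.py .4445 -.224 .0045 -.13; python3 look.py 7 220 80 270 150
```

```text
t 19.95 p [ 0.4418 -0.2238  0.0934] w 91.77076439873402 F [ 0.1499 -0.0344 -0.5221] q7 [ 0.6795  0.4275 -0.4125  2.0115  0.245   0.7493 -0.0127]
shift [0.1111 0.0001 0.0033] turn [-0.0022  0.0006 -0.0009] rows 2.1329651485588657 0.020216375772069993
```

View pics/c7.png

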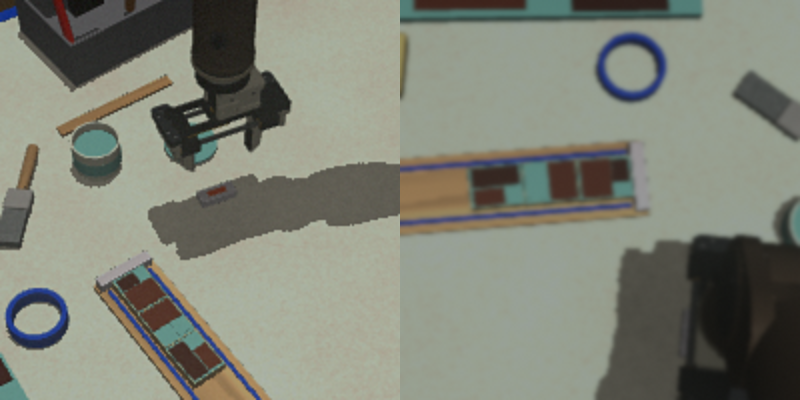

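>>> step_arm(
  rows=[
    [-1,0.04,0,0.003,0,0,0],
    [-1,0.08,0,0.003,0,0,0],
    [-1,0.105,0,0.003,0,0,0],
    [-1,0.1105,0,0.003,0,0,0],
    [-1,0.1105,0,0.003,0,0,0],
    [-1,0.1105,0,0.003,0,0,0],
  ],
)

```text
clock: 20.55
position: [0.4444, -0.2238, 0.0054]
ee_rot: [0.104, 1.568, -0.102]
force: [-0.1, 0.2, 0.3]
width: 1.002
```

>>> step_arm(
  rows=[
    [1,0,0,0,0,0,0],
    [1,0,0,0,0,0,0],
    [1,0,0,0,0,0,0],
    [1,0,0,0,0,0,0],
    [1,0,0,0,0,0,0],
    [1,0,0,0,0,0,0],
    [1,0,0,0,0,0,0],
    [1,0,0,0,0,0,0],
  ],
  newtons=30,
)

```text
clock: 21.22
position: [0.4437, -0.2246, 0.0052]
ee_rot: [0.104, 1.568, -0.104]
force: [-1.6, -0.4, 6.7]
width: 0.649
```

>>> step_arm(
  rows=[
    [1,-0.05,0,0,0,0,0],
    [1,-0.08,0,0,0,0,0],
    [1,-0.08,0,0,0,0,0],
    [1,-0.08,0,0,0,0,0],
  ],
)

```text
clock: 21.55
position: [0.4442, -0.2249, 0.0699]
ee_rot: [0.104, 1.566, -0.105]
force: [0.1, -0.0, -1.0]
width: 0.65
```

```bash
python3 st.py .6305 .086 .070 .066; python3 look.py 8 220 80 270 150
```

```text
t 21.55 p [ 0.4442 -0.2249  0.0699] w 59.755318894068544 F [ 0.0654 -0.0153 -0.9867] q7 [ 0.6667  0.4654 -0.4003  2.0274  0.2755  0.6976 -0.0405]
shift [0.0002 0.4161 0.1793] turn [-0.1898  0.0021  0.0004] rows 8.691807996905649 1.5907381836703776
```

View pics/c8.png

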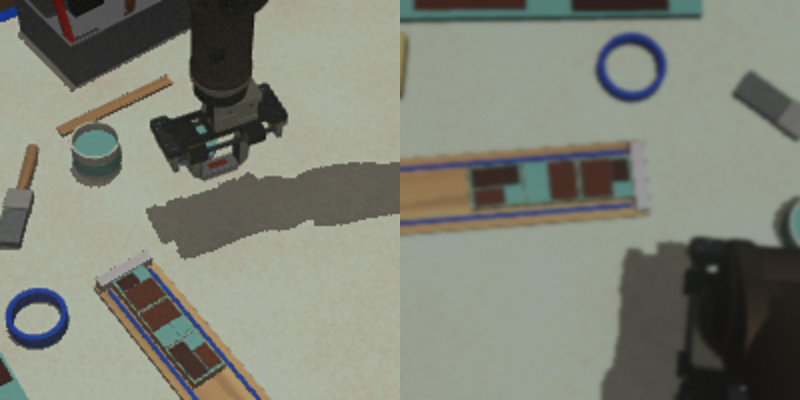

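>>> step_arm(
  rows=[
    [1,0,0.416,0.182,-0.19,0,0],
    [1,0,0.416,0.182,-0.19,0,0],
    [1,0,0.416,0.182,-0.19,0,0],
    [1,0,0.416,0.182,-0.19,0,0],
    [1,0,0.416,0.182,-0.19,0,0],
    [1,0,0.416,0.182,-0.19,0,0],
    [1,0,0.416,0.182,-0.19,0,0],
    [1,0,0.416,0.182,-0.19,0,0],
    [1,0,0.416,0.182,-0.19,0,0],
    [1,0,0.416,0.182,-0.19,0,0],
    [1,0,0.416,0.182,-0.19,0,0],
    [1,0,0.416,0.182,-0.19,0,0],
  ],
)

```text
clock: 22.65
position: [0.6305, 0.0852, 0.0673]
ee_rot: [-0.053, 1.573, 0.052]
force: [0.3, -1.8, -1.2]
width: 0.653
```

```bash
python3 st.py .631 .086 .0155 .066; python3 look.py 9 220 130 240 150
```

```text
t 22.65 p [0.6305 0.0852 0.0673] w 60.047858510598914 F [ 0.318  -1.7529 -1.2449] q7 [ 0.0623  0.6567 -0.4278  1.6759  0.3331  0.8852 -0.4341]
shift [0.0648 0.0009 0.0009] turn [ 0.0007 -0.0031  0.0005] rows 1.242891460685005 0.026546930390086904
```

View pics/c9.png

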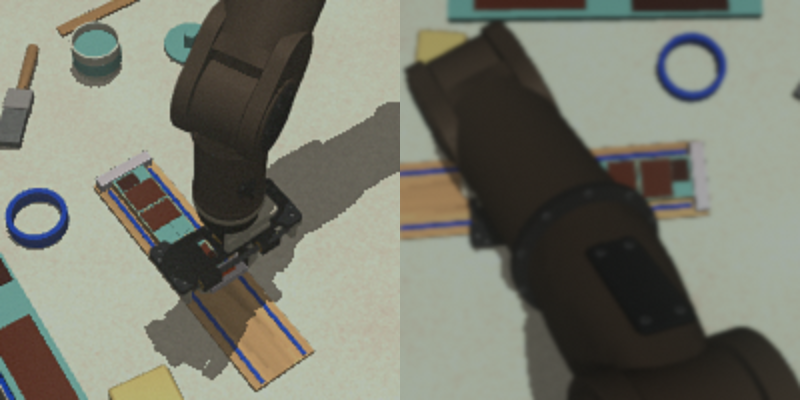

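```bash
cat > row.py <<'E'
from m import *
import sys
np.set_printoptions(precision=4,suppress=True)
# tape centerline: x = c - .066 y
for f in sys.argv[1:]:
    i=dict(np.load(f))
    s=2000;x0,x1,y0,y1=.57,.70,-.16,.14
    im=rect(i,.022,x0,x1,y0,y1,s).astype(int)
    b,g,r=im[...,0],im[...,1],im[...,2]
    M=(((g-r)>22)&(b-g<5)|((r-b>8)&(r<95)&(r-b<50)&(r>35))).astype(np.uint8)*255
    M=cv2.morphologyEx(M,cv2.MORPH_OPEN,np.ones((7,7)))
    for y in (-.13,-.11,-.06,-.04,.0,.01,.03):
        u=int((y1-y)*s); 
        col=(M[:,u-3:u+4]>0).mean(1)>.5
        # limit to within tape
        xs=x1-np.nonzero(col)[0]/s; xs=xs[abs(xs-(.6347-.066*y))<.045]
        if len(xs): print(f,y,xs.max(),xs.min(),"off",round((xs.max()+xs.min())/2-(.6347-.066*y),4),"w",round(xs.max()-xs.min(),4))
    o=rect(i,.022,x0,x1,y0,y1,s); cv2.imwrite("pics/row_"+f[5:7]+".png",np.vstack([o,cv2.cvtColor(M,cv2.COLOR_GRAY2BGR)]))
E
cp /tmp/tp.npz /tmp/t9.npz
python3 - <<'E'
E
python3 row.py /tmp/sc.npz /tmp/tp.npz
```

```text
/tmp/sc.npz -0.13 0.6759999999999999 0.6405 off 0.015 w 0.0355
/tmp/sc.npz -0.11 0.6589999999999999 0.6275 off 0.0013 w 0.0315
/tmp/sc.npz -0.06 0.6729999999999999 0.6224999999999999 off 0.0091 w 0.0505
/tmp/sc.npz -0.04 0.6715 0.614 off 0.0054 w 0.0575
/tmp/sc.npz 0.0 0.5964999999999999 0.5924999999999999 off -0.0402 w 0.004
/tmp/sc.npz 0.01 0.5974999999999999 0.5914999999999999 off -0.0395 w 0.006
/tmp/sc.npz 0.03 0.619 0.588 off -0.0292 w 0.031
/tmp/tp.npz -0.13 0.6639999999999999 0.637 off 0.0072 w 0.027
/tmp/tp.npz -0.11 0.6669999999999999 0.6144999999999999 off -0.0012 w 0.0525
/tmp/tp.npz -0.06 0.6629999999999999 0.594 off -0.0102 w 0.069
/tmp/tp.npz -0.04 0.6629999999999999 0.5924999999999999 off -0.0096 w 0.0705
/tmp/tp.npz 0.0 0.6795 0.59 off 0.0 w 0.0895
/tmp/tp.npz 0.01 0.6789999999999999 0.5894999999999999 off 0.0002 w 0.0895
/tmp/tp.npz 0.03 0.6775 0.6154999999999999 off 0.0138 w 0.062
```

View pics/row_sc.png

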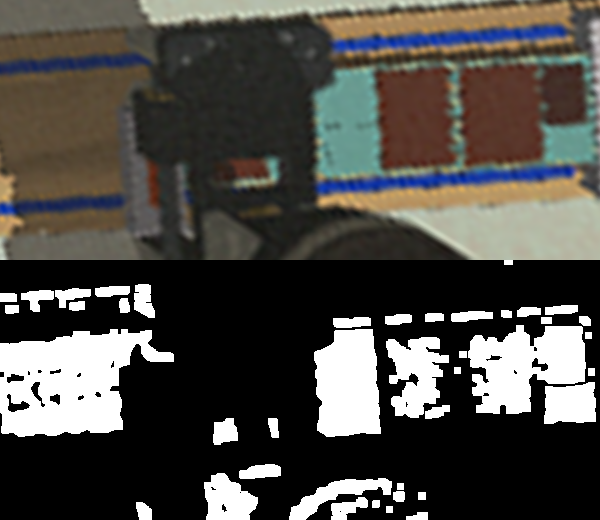

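```bash
python3 - <<'E'
from m import *
for n,f in (("scene","s8"),("top","t8")):
    i=load(n); i["pixels"]=cv2.imread(f"pics/{f}.png")[:,:,::-1]
    s=2000;x0,x1,y0,y1=.57,.70,-.16,.14
    o=rect(i,.022,x0,x1,y0,y1,s); cv2.imwrite(f"pics/r_{n}.png",o)
    im=o.astype(int); T=(im[...,1]-im[...,2])
    for y in (-.03,-.025,-.02,-.015,.0,-.003):
        u=int((y1-y)*s); p=T[:,u-3:u+4].mean(1); bl=(im[:,u-3:u+4,0]-im[:,u-3:u+4,1]).mean(1)
        ok=np.nonzero((p>18)&(bl<8))[0]; xs=x1-ok/s; xs=xs[abs(xs-(.6347-.066*y))<.036]
        c={"top":.634,"scene":.6354}[n]
        if len(xs): print(n,y,round(xs.max()-xs.min(),4),"offset from tape centre",round((xs.max()+xs.min())/2-(c-.066*y),4))
cv2.imwrite("pics/r.png",np.vstack([cv2.imread("pics/r_top.png"),cv2.imread("pics/r_scene.png")]))
E
```

```text
scene -0.03 0.053 offset from tape centre 0.0011
scene -0.025 0.053 offset from tape centre 0.0009
scene -0.02 0.05 offset from tape centre 0.0023
scene -0.015 0.052 offset from tape centre 0.0016
scene 0.0 0.0525 offset from tape centre 0.0019
scene -0.003 0.053 offset from tape centre 0.0019
top -0.03 0.053 offset from tape centre 0.001
top -0.025 0.0535 offset from tape centre 0.0011
top -0.02 0.053 offset from tape centre 0.0012
top -0.015 0.052 offset from tape centre 0.001
top 0.0 0.025 offset from tape centre -0.0125
top -0.003 0.0255 offset from tape centre -0.0124
```

View pics/r.png

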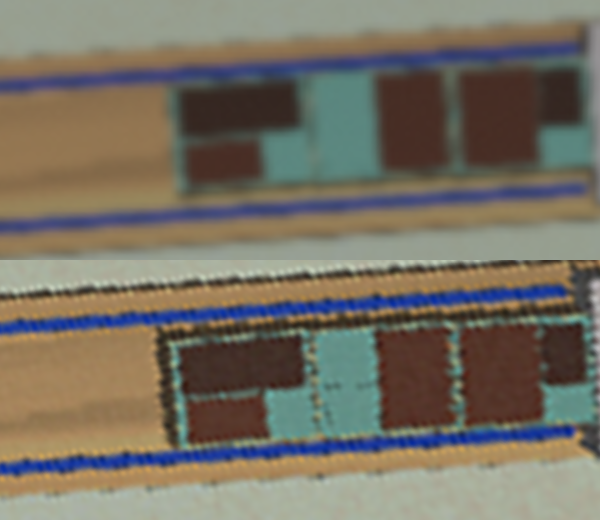

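>>> step_arm(
  rows=[
    [1,0.03,0,-0.001,0,0,0],
    [1,0.055,0,-0.001,0,0,0],
    [1,0.063,0,-0.001,0,0,0],
    [1,0.063,0,-0.001,0,0,0],
    [1,0.063,0,-0.001,0,0,0],
  ],
)

```text
clock: 23.17
position: [0.6308, 0.0853, 0.0189]
ee_rot: [-0.051, 1.571, 0.052]
force: [0.6, 0.3, -0.4]
width: 0.65
```

```bash
python3 st.py .6308 .067 .0133 .066
```

```text
t 23.1667 p [0.6308 0.0853 0.0189] w 59.762793855060316 F [ 0.5568  0.3218 -0.362 ] q7 [ 0.0464  0.7148 -0.4034  1.7082  0.3679  0.7948 -0.4637]
shift [ 0.007  -0.0229 -0.0015] turn [-0.0005 -0.0006 -0.0005] rows 0.4597936687678237 0.007483275165659414
```

>>> step_arm(
  rows=[
    [1,0.004,-0.004,-0.001,0,0,0],
    [1,0.006,-0.009,-0.0015,0,0,0],
    [1,0.0065,-0.014,-0.0018,0,0,0],
    [1,0.0065,-0.018,-0.0018,0,0,0],
    [1,0.0065,-0.018,-0.0018,0,0,0],
  ],
)

```text
clock: 23.58
position: [0.6308, 0.0702, 0.0137]
ee_rot: [-0.051, 1.57, 0.051]
force: [-0.3, 0.1, -1.0]
width: 0.653
```

>>> step_arm(
  rows=[
    [1,0,-0.001,0,0,0,0],
    [1,0,-0.002,0,0,0,0],
    [1,0,-0.003,0,0,0,0],
    [1,0,-0.003,0,0,0,0],
  ],
)

```text
clock: 23.92
position: [0.6306, 0.0693, 0.0134]
ee_rot: [-0.052, 1.57, 0.053]
force: [-0.4, 0.8, -0.7]
width: 0.648
```

>>> step_arm(
  rows=[
    [1,0,-0.001,0,0,0,0],
    [1,0,-0.002,0,0,0,0],
    [1,0,-0.003,0,0,0,0],
    [1,0,-0.003,0,0,0,0],
  ],
)

```text
clock: 24.25
position: [0.6308, 0.0667, 0.0133]
ee_rot: [-0.052, 1.57, 0.053]
force: [-0.4, -0.2, -0.7]
width: 0.651
```

>>> step_arm(
  rows=[
    [1,0,-0.001,0,0,0,0],
    [1,0,-0.002,0,0,0,0],
    [1,0,-0.003,0,0,0,0],
    [1,0,-0.003,0,0,0,0],
  ],
)

```text
clock: 24.58
position: [0.6311, 0.0652, 0.0135]
ee_rot: [-0.051, 1.57, 0.054]
force: [0.5, 3.1, -1.3]
width: 0.645
```

>>> step_arm(
  rows=[
    [1,0,-0.001,0,0,0,0],
    [1,0,-0.002,0,0,0,0],
    [1,0,-0.003,0,0,0,0],
    [1,0,-0.003,0,0,0,0],
  ],
)

```text
clock: 24.92
position: [0.6316, 0.065, 0.0138]
ee_rot: [-0.051, 1.569, 0.057]
force: [1.2, 8.4, -1.6]
width: 0.653
```

>>> step_arm(
  rows=[
    [1,0.001,0.001,0,0,0,0],
    [1,0.001,0.002,0,0,0,0],
    [1,0.001,0.002,0,0,0,0],
  ],
)

```text
clock: 25.17
position: [0.6316, 0.0651, 0.0133]
ee_rot: [-0.051, 1.569, 0.055]
force: [0.6, 5.3, 3.8]
width: 0.644
```

>>> step_arm(
  rows=[
    [-1,0,0,0,0,0,0],
    [-1,0,0,0,0,0,0],
    [-1,0,0,0,0,0,0],
    [-1,0,0,0,0,0,0],
    [-1,-0.05,0,0,0,0,0],
    [-1,-0.1,0,0,0,0,0],
    [-1,-0.1,0,0,0,0,0],
  ],
)

```text
clock: 25.75
position: [0.635, 0.0646, 0.0997]
ee_rot: [-0.05, 1.561, 0.053]
force: [2.6, 1.0, 0.7]
width: 0.995
```

```bash
python3 - <<'E'
from m import *
brown=lambda im:((im[...,2]-im[...,0])>18)&(im[...,2]<110)
teal=lambda im:(im[...,1]-im[...,2])>15
for n in ["top","scene"]:
    i=load(n)
    for nm,x,y,mk in (("lidb",.585,.373,brown),("lidt",.424,-.334,teal)):
        print(n,nm,blobs(i,.010,x-.07,x+.07,y-.07,y+.07,mk,1e-3))
        # knob depth
        C=cloud(i); m=(C[...,2]>.024)&(C[...,2]<.045)&(np.hypot(C[...,0]-x,C[...,1]-y)<.05); print("  knob",C[m].mean(0).round(4),m.sum())
    for nm,x,y,mk in (("potb",.445,.3435,0),("pott",.572,-.382,0)):
        C=cloud(i); m=(C[...,2]>.053)&(C[...,2]<.07)&(np.hypot(C[...,0]-x,C[...,1]-y)<.06); P=C[m][:,:2]
        (c,r)=cv2.minEnclosingCircle((P*1000).astype(np.float32)); print(n,nm,"encl",np.round(c,1),r,m.sum(), "mean",P.mean(0).round(4))
        cv2.imwrite(f"pics/{nm}_{n}.png",rect(i,.060,x-.065,x+.065,y-.065,y+.065,3000))
g=lambda k:cv2.imread(f"pics/{k}.png")
cv2.imwrite("pics/pots.png",np.vstack([np.hstack([g("potb_top"),g("potb_scene")]),np.hstack([g("pott_top"),g("pott_scene")])])[::1,::1])
print(g("potb_top").shape)
E
```

```text
top lidb [(0.5835, 0.373, np.float32(0.0), [84.0, 84.0], 5546)]
  knob [0.5826 0.3724 0.0349] 64
top lidt [(0.4217, -0.3367, np.float32(0.62), [89.2, 89.5], 6244)]
  knob [ 0.4216 -0.3337  0.0348] 70
top potb encl [441.5 344.1] 40.2341194152832 221 mean [0.4417 0.3465]
top pott encl [ 571.  -380.8] 40.661827087402344 219 mean [ 0.5729 -0.3832]
scene lidb [(0.5863, 0.3723, np.float32(-1.571), [86.5, 87.5], 5924)]
  knob [0.5867 0.3724 0.0323] 64
scene lidt [(0.4245, -0.3365, np.float32(0.0), [88.0, 89.0], 6209)]
  knob [ 0.4255 -0.3355  0.0315] 36
scene potb encl [444.1 340.7] 41.70395278930664 187 mean [0.4428 0.3429]
scene pott encl [ 575.1 -384.7] 42.18034362792969 133 mean [ 0.5751 -0.3833]
(390, 390, 3)
```

View pics/pots.png

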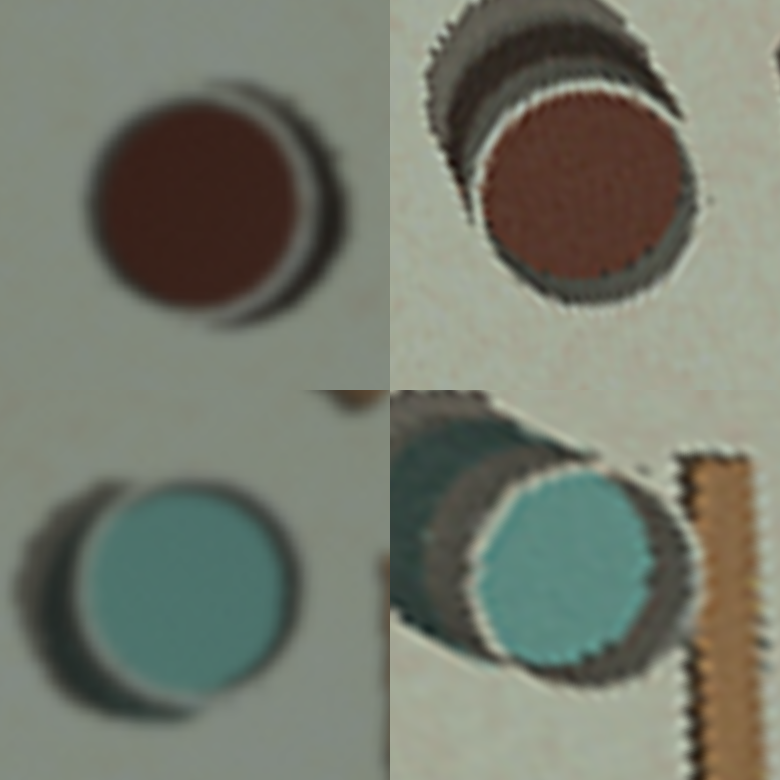

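```bash
cat > pot.py <<'E'
from m import *
from scipy.optimize import least_squares
for n in ["top","scene"]:
    i=load(n); C=cloud(i)
    for nm,x,y in (("potb",.444,.3425),("pott",.574,-.382)):
        m=(C[...,2]>.056)&(C[...,2]<.066)&(np.hypot(C[...,0]-x,C[...,1]-y)<.05)&(np.hypot(C[...,0]-x,C[...,1]-y)>.025); 
        # project the pixels onto z=.06 plane by ray to lower noise
        v,u=np.nonzero(m); P=plane(i,np.c_[u,v],.06)[:,:2]
        f=least_squares(lambda q:np.hypot(P[:,0]-q[0],P[:,1]-q[1])-.038,[x,y],loss="soft_l1",f_scale=.002)
        a=np.degrees(np.arctan2(P[:,1]-f.x[1],P[:,0]-f.x[0])); h=np.histogram(a,8,(-180,180))[0]
        print(n,nm,f.x.round(4),"rms",np.sqrt(np.mean((np.hypot(*(P-f.x).T)-.038)**2)).round(4),h)
E
python3 pot.py
```

```text
top potb [0.4418 0.3439] rms 0.0016 [22 23 22 21 25 30 24 24]
top pott [ 0.5711 -0.3803] rms 0.0016 [22 20 28 25 18 21 22 21]
scene potb [0.4449 0.3425] rms 0.0015 [17 17 15 16 21 18 15 21]
scene pott [ 0.5745 -0.3812] rms 0.0023 [12 15 11 11 12 13 11 11]
```

```bash
python3 st.py .585 .3725 .10 0.066; python3 look.py 10 220 130 240 150
```

```text
t 25.75 p [0.635  0.0646 0.0997] w 91.54717270321352 F [2.5879 1.0094 0.745 ] q7 [ 0.1088  0.6171 -0.4455  1.6574  0.3166  0.9293 -0.3876]
shift [-0.0001  0.3882 -0.0369] turn [-0.      0.0091 -0.0017] rows 7.4808253564771245 0.0772703952694991
```

View pics/c10.png

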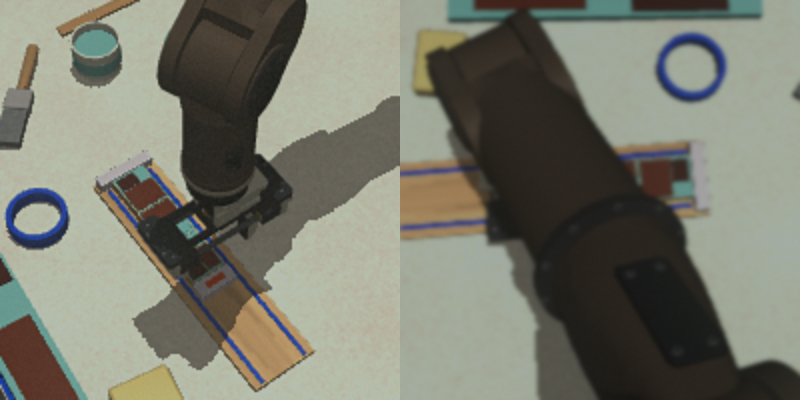

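>>> step_arm(
  rows=[
    [-1,0,0.388,-0.037,0,0,0],
    [-1,0,0.388,-0.037,0,0,0],
    [-1,0,0.388,-0.037,0,0,0],
    [-1,0,0.388,-0.037,0,0,0],
    [-1,0,0.388,-0.037,0,0,0],
    [-1,0,0.388,-0.037,0,0,0],
    [-1,0,0.388,-0.037,0,0,0],
    [-1,0,0.388,-0.037,0,0,0],
    [-1,0,0.388,-0.037,0,0,0],
    [-1,0,0.388,-0.037,0,0,0],
    [-1,0,0.388,-0.037,0,0,0],
  ],
)

```text
clock: 26.77
position: [0.5809, 0.3696, 0.0914]
ee_rot: [-0.053, 1.572, 0.05]
force: [0.2, -0.8, -0.6]
width: 1.001
```

```bash
python3 st.py .585 .3725 .015 0.066; python3 look.py 11 290 190 150 150
python3 - <<'E'
from m import *
for n,f in (("top","/tmp/tp.npz"),("scene","/tmp/sc.npz")):
    i=dict(np.load(f)); i["pixels"]=i["pixels"]
    s=2000; cv2.imwrite(f"pics/q_{n}.png",rect(i,.022,.57,.70,-.18,.12,s))
cv2.imwrite("pics/q11.png",np.vstack([cv2.imread("pics/q_top.png"),cv2.imread("pics/q_scene.png")]))
E
```

```text
t 26.7667 p [0.5809 0.3696 0.0914] w 92.09295928841262 F [ 0.211  -0.7774 -0.605 ] q7 [-0.3819  0.702  -0.4318  1.5132  0.3273  1.0009 -0.8363]
shift [0.0955 0.0035 0.0055] turn [-0.0003 -0.0014  0.0017] rows 1.8356921105307527 0.01870951643848835
```

View pics/c11.png

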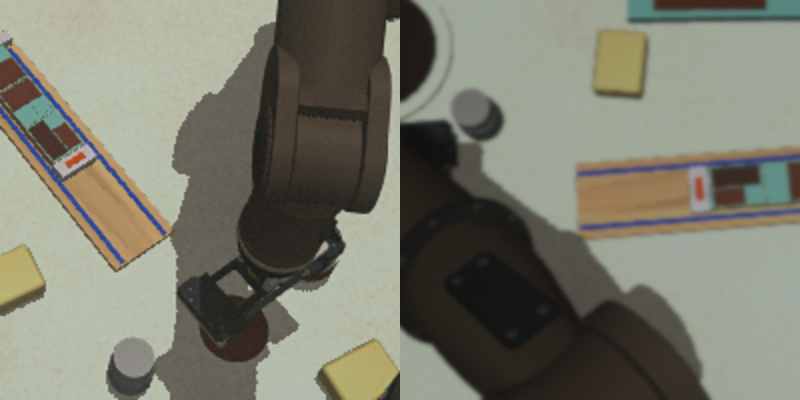

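View pics/q11.png

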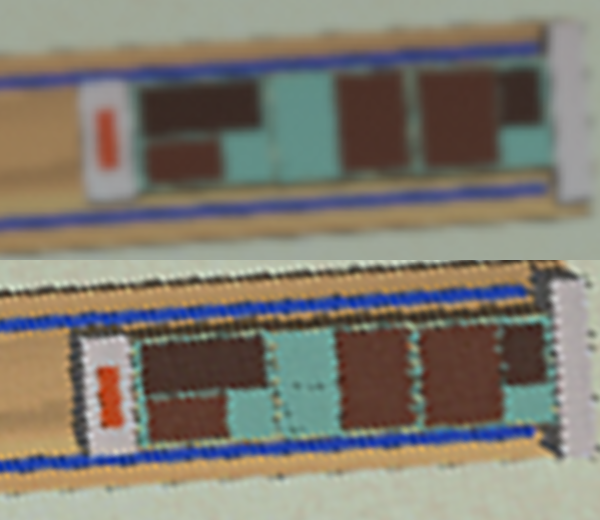

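>>> step_arm(
  rows=[
    [-1,0.03,0,0,0,0,0],
    [-1,0.055,0,0,0,0,0],
    [-1,0.055,0,0,0,0,0],
    [-1,0.055,0,0,0,0,0],
    [-1,0.055,0,0,0,0,0],
  ],
)

```text
clock: 27.28
position: [0.5816, 0.371, 0.0498]
ee_rot: [-0.05, 1.57, 0.052]
force: [0.2, 0.4, 0.5]
width: 0.998
```

```bash
python3 st.py .585 .3725 .015 0.066
```

```text
t 27.2833 p [0.5816 0.371  0.0498] w 91.83481968498054 F [0.2174 0.3573 0.5015] q7 [-0.3902  0.7465 -0.4177  1.5429  0.3512  0.926  -0.8562]
shift [0.0435 0.0016 0.0043] turn [-0.0006  0.0006 -0.001 ] rows 0.8393963894670107 0.01130067488958432
```

>>> step_arm(
  rows=[
    [-1,0.02,0.0016,0.0043,0,0,0],
    [-1,0.035,0.0016,0.0043,0,0,0],
    [-1,0.043,0.0016,0.0043,0,0,0],
    [-1,0.043,0.0016,0.0043,0,0,0],
    [-1,0.043,0.0016,0.0043,0,0,0],
  ],
)

```text
clock: 27.7
position: [0.5837, 0.3728, 0.0139]
ee_rot: [-0.052, 1.571, 0.052]
force: [0.2, -0.6, 0.6]
width: 1.002
```

>>> step_arm(
  rows=[
    [1,0,0,0,0,0,0],
    [1,0,0,0,0,0,0],
    [1,0,0,0,0,0,0],
    [1,0,0,0,0,0,0],
    [1,0,0,0,0,0,0],
    [1,0,0,0,0,0,0],
    [1,0,0,0,0,0,0],
    [1,0,0,0,0,0,0],
    [1,0,0,0,0,0,0],
    [1,0,0,0,0,0,0],
    [1,0,0,0,0,0,0],
    [1,0,0,0,0,0,0],
  ],
)

```text
clock: 28.7
position: [0.5842, 0.373, 0.0144]
ee_rot: [-0.052, 1.57, 0.053]
force: [0.2, -0.1, -0.2]
width: 0.231
```

```bash
python3 st.py .585 .3725 .115 0.066
```

```text
t 28.7 p [0.5842 0.373  0.0144] w 21.284862794508282 F [ 0.176  -0.0888 -0.159 ] q7 [-0.4003  0.7915 -0.4026  1.5529  0.3712  0.8733 -0.8695]
shift [-0.1257 -0.0006  0.0009] turn [ 0.0005 -0.0001 -0.0008] rows 2.4116151549780156 0.007775616250667079
```

>>> step_arm(
  rows=[
    [1,-0.04,0,0,0,0,0],
    [1,-0.08,0,0,0,0,0],
    [1,-0.12,0,0,0,0,0],
    [1,-0.14,0,0,0,0,0],
    [1,-0.14,0,0,0,0,0],
    [1,-0.14,0,0,0,0,0],
    [1,-0.14,0,0,0,0,0],
  ],
)

```text
clock: 29.28
position: [0.5837, 0.3723, 0.1253]
ee_rot: [-0.053, 1.572, 0.052]
force: [0.3, -0.8, -1.3]
width: 0.233
```

```bash
python3 st.py .4430 .3435 .125 0.066; python3 look.py 12 290 190 130 150
```

```text
t 29.2833 p [0.5837 0.3723 0.1253] w 21.437746506559265 F [ 0.2994 -0.7892 -1.2904] q7 [-0.3779  0.6744 -0.4427  1.4728  0.31    1.0655 -0.8202]
shift [ 0.0006 -0.0242 -0.1779] turn [ 0.0005 -0.0013  0.0004] rows 3.444497372886127 0.012215764869288357
```

View pics/c12.png

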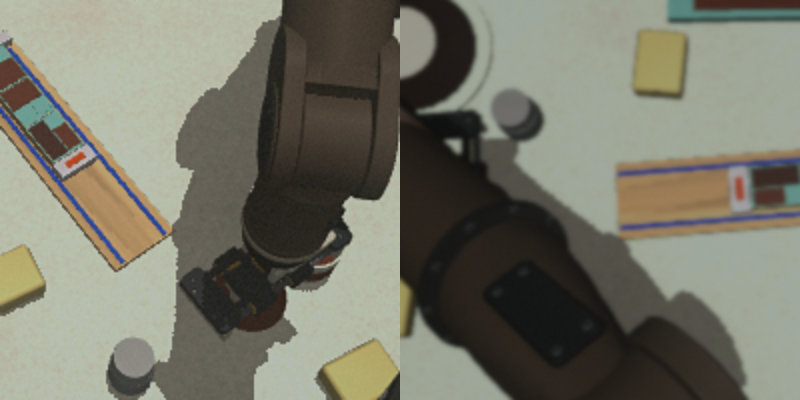

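>>> step_arm(
  rows=[
    [1,0,-0.012,-0.09,0,0,0],
    [1,0,-0.0242,-0.178,0,0,0],
    [1,0,-0.0242,-0.178,0,0,0],
    [1,0,-0.0242,-0.178,0,0,0],
    [1,0,-0.0242,-0.178,0,0,0],
    [1,0,-0.0242,-0.178,0,0,0],
    [1,0.03,-0.0242,-0.178,0,0,0],
    [1,0.03,-0.0242,-0.178,0,0,0],
    [1,0.03,-0.0242,-0.178,0,0,0],
    [1,0.03,-0.0242,-0.178,0,0,0],
  ],
)

```text
clock: 30.22
position: [0.444, 0.3442, 0.1024]
ee_rot: [-0.051, 1.571, 0.052]
force: [-0.4, -0.1, -0.2]
width: 0.231
```

```bash
python3 st.py .4427 .3435 .078 0.066; python3 look.py 13 320 190 120 180
```

```text
t 30.2167 p [0.444  0.3442 0.1024] w 21.239380702139005 F [-0.3715 -0.1414 -0.2205] q7 [-0.4106  0.5177 -0.4774  1.84    0.3043  0.8569 -0.9701]
shift [ 0.0305 -0.0007 -0.0016] turn [-0.0002 -0.0008 -0.0005] rows 0.5858699996804557 0.008192879418784745
```

View pics/c13.png

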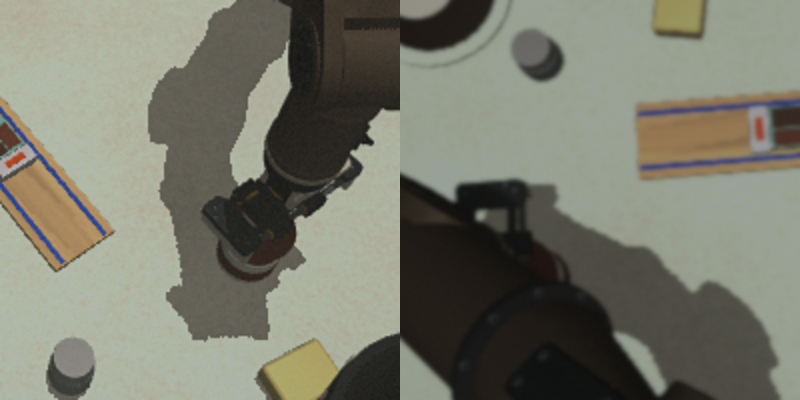

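Lower to just above seating, correcting the small offset, then gently down.

>>> step_arm(
  rows=[
    [1,0.015,-0.0007,-0.0015,0,0,0],
    [1,0.0285,-0.0007,-0.0015,0,0,0],
    [1,0.0285,-0.0007,-0.0015,0,0,0],
    [1,0.0285,-0.0007,-0.0015,0,0,0],
    [1,0.0285,-0.0007,-0.0015,0,0,0],
  ],
)

```text
clock: 30.73
position: [0.4424, 0.3437, 0.0799]
ee_rot: [-0.052, 1.57, 0.053]
force: [-0.6, -1.4, -0.3]
width: 0.227
```

```bash
python3 st.py .4427 .3435 .0695 0.066
```

```text
t 30.7333 p [0.4424 0.3437 0.0799] w 20.910134475359726 F [-0.6027 -1.387  -0.3142] q7 [-0.4219  0.5437 -0.465   1.864   0.3254  0.8086 -0.9897]
shift [ 0.013  -0.0003  0.0004] turn [ 0.0005 -0.0001 -0.0008] rows 0.2502081427553998 0.008235351805898648
```

>>> step_arm(
  rows=[
    [1,0.002,0,0,0,0,0],
    [1,0.004,0,0,0,0,0],
    [1,0.006,0,0,0,0,0],
    [1,0.006,0,0,0,0,0],
    [1,0.006,0,0,0,0,0],
  ],
)

```text
clock: 31.15
position: [0.4422, 0.3435, 0.0748]
ee_rot: [-0.052, 1.57, 0.053]
force: [0.4, 0.4, -1.3]
width: 0.23
```

>>> step_arm(
  rows=[
    [1,0.001,0,0,0,0,0],
    [1,0.002,0,0,0,0,0],
    [1,0.003,0,0,0,0,0],
    [1,0.003,0,0,0,0,0],
  ],
)

```text
clock: 31.48
position: [0.4422, 0.3434, 0.0723]
ee_rot: [-0.052, 1.571, 0.053]
force: [0.4, -0.3, -0.9]
width: 0.227
```

>>> step_arm(
  rows=[
    [1,0.001,0,0,0,0,0],
    [1,0.002,0,0,0,0,0],
    [1,0.003,0,0,0,0,0],
    [1,0.003,0,0,0,0,0],
  ],
)

```text
clock: 31.82
position: [0.4422, 0.3435, 0.0699]
ee_rot: [-0.052, 1.571, 0.053]
force: [-0.1, -0.0, -0.2]
width: 0.23
```

>>> step_arm(
  rows=[
    [1,0.0005,0,0,0,0,0],
    [1,0.001,0,0,0,0,0],
    [1,0.0015,0,0,0,0,0],
    [1,0.0015,0,0,0,0,0],
  ],
)

```text
clock: 32.15
position: [0.4422, 0.3436, 0.0694]
ee_rot: [-0.052, 1.57, 0.053]
force: [-2.0, -1.9, 7.0]
width: 0.225
```

>>> step_arm(
  rows=[
    [1,-0.001,0,0,0,0,0],
    [0,-0.001,0,0,0,0,0],
    [0,-0.001,0,0,0,0,0],
    [0,-0.001,0,0,0,0,0],
    [0,-0.001,0,0,0,0,0],
    [0,-0.03,0,0,0,0,0],
    [0,-0.07,0,0,0,0,0],
    [0,-0.07,0,0,0,0,0],
    [0,-0.07,0,0,0,0,0],
  ],
)

```text
clock: 32.9
position: [0.4432, 0.3445, 0.1265]
ee_rot: [-0.05, 1.567, 0.054]
force: [0.8, -0.2, -0.3]
width: 0.497
```

```bash
python3 st.py .4235 -.335 .12 0.0; python3 look.py 14 320 190 120 180
```

```text
t 32.9 p [0.4432 0.3445 0.1265] w 45.755781027520754 F [ 0.8464 -0.1994 -0.3064] q7 [-0.3998  0.4861 -0.4912  1.8217  0.2851  0.8999 -0.9546]
shift [ 0.0054 -0.8458 -0.0809] turn [ 0.0634  0.0026 -0.0028] rows 16.301424082316213 0.5321306517907134
```

View pics/c14.png

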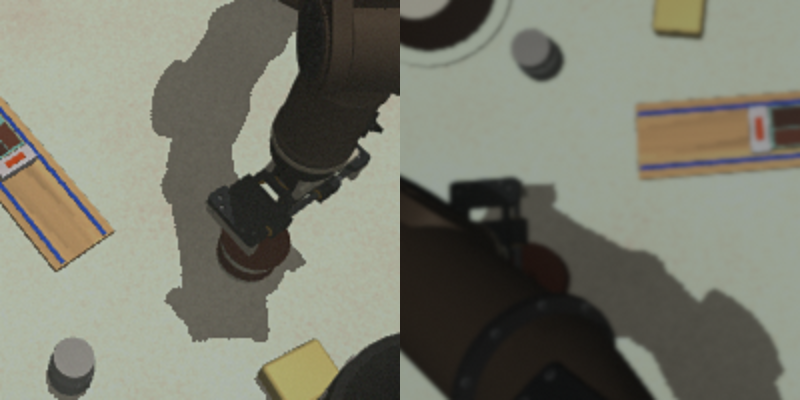

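>>> step_arm(
  rows=[
    [0,0,-0.6,-0.05,0,0,0],
    [0,0,-0.6,-0.05,0,0,0],
    [0,0,-0.6,-0.05,0,0,0],
    [0,0,-0.6,-0.05,0,0,0],
    [0,0,-0.6,-0.05,0,0,0],
    [0,0,-0.6,-0.05,0,0,0],
    [0,0,-0.6,-0.05,0,0,0],
    [0,0,-0.6,-0.05,0,0,0],
    [0,0,-0.6,-0.05,0,0,0],
    [0,0,-0.6,-0.05,0,0,0],
    [0,0,-0.6,-0.05,0,0,0],
    [0,0,-0.6,-0.05,0,0,0],
  ],
)

```text
clock: 34.0
position: [0.4325, -0.143, 0.1234]
ee_rot: [-0.049, 1.573, 0.049]
force: [-0.2, 1.0, 0.0]
width: 0.503
```

```bash
python3 st.py .4235 -.335 .11 0.066
```

```text
t 34.0 p [ 0.4325 -0.143   0.1234] w 46.243943448121094 F [-0.1777  0.9862  0.0235] q7 [ 0.5283  0.3253 -0.4024  2.0704  0.1798  0.7808  0.0784]
shift [ 0.0169 -0.2388 -0.0261] turn [-0.0036 -0.0024  0.0002] rows 4.62016834659593 0.03631419734917462
```

>>> step_arm(
  rows=[
    [0,0.017,-0.239,-0.026,0,0,0],
    [0,0.017,-0.239,-0.026,0,0,0],
    [0,0.017,-0.239,-0.026,0,0,0],
    [0,0.017,-0.239,-0.026,0,0,0],
    [0,0.017,-0.239,-0.026,0,0,0],
    [0,0.017,-0.239,-0.026,0,0,0],
    [0,0.017,-0.239,-0.026,0,0,0],
    [0,0.017,-0.239,-0.026,0,0,0],
  ],
)

```text
clock: 34.67
position: [0.4258, -0.329, 0.1098]
ee_rot: [-0.051, 1.572, 0.055]
force: [-0.4, -0.1, 0.3]
width: 0.497
```

```bash
python3 st.py .423 -.336 .055 0.066; python3 look.py 15 200 80 100 180
python3 - <<'E'
from m import *
brown=lambda im:((im[...,2]-im[...,0])>18)&(im[...,2]<110)
teal=lambda im:(im[...,1]-im[...,2])>15
for n,f in (("top","/tmp/tp.npz"),("scene","/tmp/sc.npz")):
    i=dict(np.load(f))
    print(n,"lidb seated",blobs(i,.065,.37,.52,.27,.42,brown,1e-3))
    C=cloud(i); m=(np.hypot(C[...,0]-.443,C[...,1]-.3435)<.04); P=C[m]; d=P[P[:,2]<.075]; d=d[d[:,2]>.05]
    A=np.c_[d[:,:2]-d[:,:2].mean(0),np.ones(len(d))]; print("disc z,tilt",np.linalg.lstsq(A,d[:,2],rcond=None)[0].round(4),len(d))
    print(n,"lidt",blobs(i,.010,.35,.49,-.405,-.265,teal,1e-3))
E
```

```text
t 34.6667 p [ 0.4258 -0.329   0.1098] w 45.69169977686288 F [-0.3835 -0.0551  0.2668] q7 [ 0.8071  0.4528 -0.3325  1.8976  0.1937  0.825   0.4403]
shift [ 0.0685 -0.0087 -0.004 ] turn [ 0.001  -0.0014 -0.0025] rows 1.3264706682799412 0.02509949652044289
top lidb seated [(0.441, 0.3435, np.float32(0.0), [85.0, 87.0], 5816)]
disc z,tilt [0.0006 0.0063 0.0672] 796
top lidt [(0.4213, -0.3203, np.float32(-1.571), [49.5, 80.5], 3024)]
scene lidb seated [(0.4435, 0.3427, np.float32(-1.571), [86.5, 87.0], 5934)]
disc z,tilt [-0.0048 -0.0015  0.0646] 632
scene lidt [(0.425, -0.337, np.float32(0.0), [86.0, 89.0], 6060)]
```

View pics/s15.png

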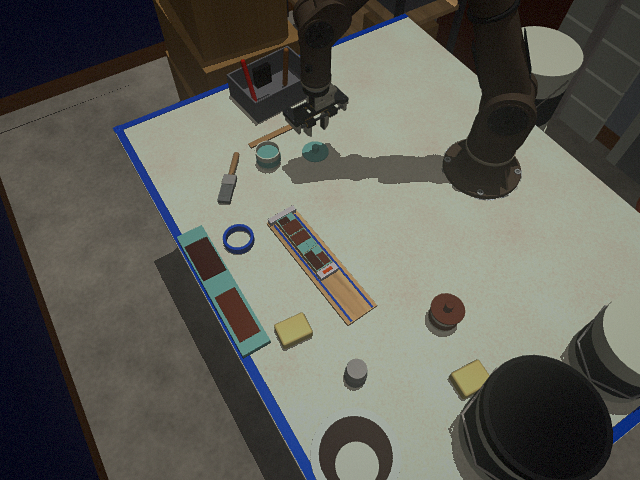

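>>> step_arm(
  rows=[
    [0,0.03,-0.006,-0.003,0,0,0],
    [0,0.06,-0.009,-0.004,0,0,0],
    [0,0.068,-0.009,-0.004,0,0,0],
    [0,0.068,-0.009,-0.004,0,0,0],
    [0,0.068,-0.009,-0.004,0,0,0],
  ],
)

```text
clock: 35.18
position: [0.4239, -0.3366, 0.0568]
ee_rot: [-0.052, 1.571, 0.055]
force: [0.1, 0.2, 0.7]
width: 0.501
```

```bash
python3 st.py .423 -.3366 .0145 0.066
```

```text
t 35.1833 p [ 0.4239 -0.3366  0.0568] w 46.11973352971272 F [0.0626 0.1967 0.708 ] q7 [ 0.7978  0.5285 -0.3071  1.9361  0.2339  0.7123  0.4201]
shift [ 0.0528 -0.     -0.0011] turn [ 0.002  -0.0003 -0.0013] rows 1.0137987509631043 0.02048268549904465
```

>>> step_arm(
  rows=[
    [0,0.025,0,-0.0005,0,0,0],
    [0,0.045,0,-0.0005,0,0,0],
    [0,0.0525,0,-0.0005,0,0,0],
    [0,0.0525,0,-0.0005,0,0,0],
    [0,0.0525,0,-0.0005,0,0,0],
    [0,0.0525,0,-0.0005,0,0,0],
  ],
)

```text
clock: 35.68
position: [0.4239, -0.3379, 0.0156]
ee_rot: [-0.053, 1.569, 0.052]
force: [0.3, -0.1, 0.4]
width: 0.499
```

>>> step_arm(
  rows=[
    [1,0,0,0,0,0,0],
    [1,0,0,0,0,0,0],
    [1,0,0,0,0,0,0],
    [1,0,0,0,0,0,0],
    [1,0,0,0,0,0,0],
    [1,0,0,0,0,0,0],
    [1,0,0,0,0,0,0],
    [1,0,0,0,0,0,0],
  ],
)

```text
clock: 36.35
position: [0.4232, -0.3378, 0.0146]
ee_rot: [-0.052, 1.57, 0.053]
force: [-0.9, 0.4, 5.1]
width: 0.23
```

```bash
python3 st.py
```

```text
t 36.35 p [ 0.4232 -0.3378  0.0146] w 21.14774608204761 F [-0.8646  0.3909  5.1301] q7 [ 0.779   0.591  -0.2809  1.9639  0.2675  0.6222  0.3911]
```

>>> step_arm(
  rows=[
    [1,-0.04,0,0,0,0,0],
    [1,-0.08,0,0,0,0,0],
    [1,-0.12,0,0,0,0,0],
    [1,-0.14,0,0,0,0,0],
    [1,-0.14,0,0,0,0,0],
    [1,-0.14,0,0,0,0,0],
    [1,-0.14,0,0,0,0,0],
  ],
)

```text
clock: 36.93
position: [0.4224, -0.3374, 0.1253]
ee_rot: [-0.051, 1.572, 0.053]
force: [-0.4, 0.6, -1.2]
width: 0.233
```

```bash
python3 st.py .5725 -.3807 .125 0.066; python3 look.py 16 200 50 350 180
```

```text
t 36.9333 p [ 0.4224 -0.3374  0.1253] w 21.44115212800863 F [-0.3941  0.5905 -1.1674] q7 [ 0.8281  0.4364 -0.3384  1.8768  0.1854  0.861   0.4639]
shift [ 0.0001 -0.0665  0.1836] turn [ 0.0005 -0.0014 -0.0015] rows 3.7468457917404216 0.01758763858041005
```

View pics/c16.png

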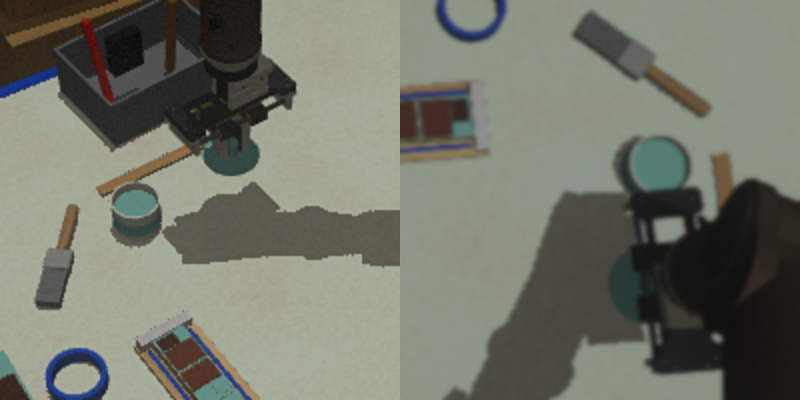

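>>> step_arm(
  rows=[
    [1,0,-0.034,0.092,0,0,0],
    [1,0,-0.0675,0.184,0,0,0],
    [1,0,-0.0675,0.184,0,0,0],
    [1,0,-0.0675,0.184,0,0,0],
    [1,0,-0.0675,0.184,0,0,0],
    [1,0,-0.0675,0.184,0,0,0],
    [1,0.03,-0.0675,0.184,0,0,0],
    [1,0.03,-0.0675,0.184,0,0,0],
    [1,0.03,-0.0675,0.184,0,0,0],
    [1,0.03,-0.0675,0.184,0,0,0],
  ],
)

```text
clock: 37.87
position: [0.5727, -0.3818, 0.1025]
ee_rot: [-0.051, 1.571, 0.053]
force: [0.3, 0.0, -0.5]
width: 0.23
```

```bash
python3 st.py .5728 -.3818 .080 0.066; python3 look.py 17 200 50 350 180
```

```text
t 37.8667 p [ 0.5727 -0.3818  0.1025] w 21.144735422335884 F [ 0.3372  0.0245 -0.5186] q7 [ 0.6963  0.669  -0.3018  1.5133  0.2211  0.9946  0.4007]
shift [ 0.0281 -0.      0.0002] turn [ 0.0001 -0.0011 -0.0011] rows 0.5386581577348548 0.013018764489439111
```

View pics/c17.png

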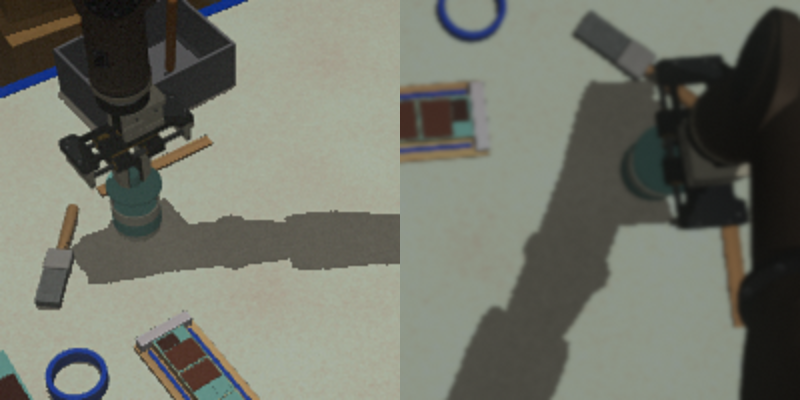

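>>> step_arm(
  rows=[
    [1,0.015,0,0,0,0,0],
    [1,0.027,0,0,0,0,0],
    [1,0.027,0,0,0,0,0],
    [1,0.027,0,0,0,0,0],
    [1,0.027,0,0,0,0,0],
  ],
)

```text
clock: 38.38
position: [0.5735, -0.3817, 0.0804]
ee_rot: [-0.051, 1.571, 0.053]
force: [0.9, 1.0, -0.4]
width: 0.231
```

>>> step_arm(
  rows=[
    [1,0.002,0,0,0,0,0],
    [1,0.004,0,0,0,0,0],
    [1,0.006,0,0,0,0,0],
    [1,0.008,0,0,0,0,0],
    [1,0.008,0,0,0,0,0],
  ],
)

```text
clock: 38.8
position: [0.5734, -0.3817, 0.0739]
ee_rot: [-0.052, 1.571, 0.053]
force: [-1.1, -0.4, -0.5]
width: 0.224
```

>>> step_arm(
  rows=[
    [1,0.001,0,0,0,0,0],
    [1,0.002,0,0,0,0,0],
    [1,0.003,0,0,0,0,0],
    [1,0.003,0,0,0,0,0],
  ],
)

```text
clock: 39.13
position: [0.5735, -0.3817, 0.0717]
ee_rot: [-0.052, 1.571, 0.053]
force: [0.6, -0.0, -0.9]
width: 0.228
```

>>> step_arm(
  rows=[
    [1,0.001,0,0,0,0,0],
    [1,0.002,0,0,0,0,0],
    [1,0.0025,0,0,0,0,0],
    [1,0.0025,0,0,0,0,0],
  ],
)

```text
clock: 39.47
position: [0.5736, -0.3817, 0.0699]
ee_rot: [-0.052, 1.57, 0.053]
force: [-0.2, 0.6, -0.7]
width: 0.228
```

>>> step_arm(
  rows=[
    [1,0.0005,0,0,0,0,0],
    [1,0.001,0,0,0,0,0],
    [1,0.0015,0,0,0,0,0],
    [1,0.0015,0,0,0,0,0],
  ],
)

```text
clock: 39.8
position: [0.5736, -0.3818, 0.0697]
ee_rot: [-0.052, 1.57, 0.053]
force: [-3.5, 1.7, 9.4]
width: 0.227
```

Seated contact. Release, lift, and retreat to the start side so both views are clear.

>>> step_arm(
  rows=[
    [1,-0.001,0,0,0,0,0],
    [0,-0.001,0,0,0,0,0],
    [0,-0.001,0,0,0,0,0],
    [0,-0.001,0,0,0,0,0],
    [0,-0.001,0,0,0,0,0],
    [0,-0.04,0,0,0,0,0],
    [0,-0.09,0,0,0,0,0],
    [0,-0.15,0,0,0,0,0],
    [0,-0.2,0,0,0,0,0],
    [0,-0.2,0,0,0,0,0],
  ],
)

```text
clock: 40.63
position: [0.5769, -0.3832, 0.2376]
ee_rot: [-0.056, 1.56, 0.048]
force: [0.7, 0.1, 0.4]
width: 0.5
```

```bash
python3 st.py .28 -.50 .25 0.066
```

```text
t 40.6333 p [ 0.5769 -0.3832  0.2376] w 46.03940390341827 F [0.726  0.0516 0.4212] q7 [ 0.7024  0.5579 -0.3201  1.3605  0.1772  1.2396  0.4384]
shift [-0.0187 -0.1212 -0.3798] turn [0.0003 0.0096 0.0053] rows 7.657474881940035 0.0920991706625407
```

>>> step_arm(
  rows=[
    [0,0,-0.03,-0.33,0,0,0],
    [0,0,-0.03,-0.33,0,0,0],
    [0,0,-0.03,-0.33,0,0,0],
    [0,0,-0.03,-0.33,0,0,0],
    [0,0,-0.03,-0.33,0,0,0],
    [0,0,-0.03,-0.33,0,0,0],
    [0,0,-0.03,-0.33,0,0,0],
    [0,0,-0.03,-0.33,0,0,0],
    [0,0,-0.03,-0.33,0,0,0],
    [0,0,-0.03,-0.33,0,0,0],
  ],
)

```text
clock: 41.47
position: [0.3129, -0.4231, 0.2288]
ee_rot: [-0.052, 1.569, 0.053]
force: [0.5, 0.4, -0.1]
width: 0.497
```

```bash
python3 st.py; python3 look.py 18 200 50 350 180
python3 - <<'E'
from m import *
teal=lambda im:(im[...,1]-im[...,2])>15
brown=lambda im:((im[...,2]-im[...,0])>18)&(im[...,2]<110)
for n,f in (("top","/tmp/tp.npz"),("scene","/tmp/sc.npz")):
    i=dict(np.load(f)); C=cloud(i)
    for nm,x,y,mk in(("b",.4425,.3435,brown),("t",.573,-.381,teal)):
        print(n,nm,blobs(i,.065,x-.07,x+.07,y-.07,y+.07,mk,1e-3))
        m=(np.hypot(C[...,0]-x,C[...,1]-y)<.04)&(abs(C[...,2]-.0635)<.012); d=C[m]
        A=np.c_[d[:,:2]-d[:,:2].mean(0),np.ones(len(d))]; print("  tilt,z",np.linalg.lstsq(A,d[:,2],rcond=None)[0].round(4),len(d))
    cv2.imwrite(f"pics/q_{n}.png",rect(i,.022,.57,.70,-.18,.12,2000))
cv2.imwrite("pics/q18.png",np.vstack([cv2.imread("pics/q_top.png"),cv2.imread("pics/q_scene.png")]))
E
```

```text
t 41.4667 p [ 0.3129 -0.4231  0.2288] w 45.737204659134505 F [ 0.5499  0.3907 -0.0922] q7 [ 1.0828  0.2969 -0.317   1.7889  0.1029  1.0719  0.797 ]
top b [(0.441, 0.3433, np.float32(0.0), [84.0, 86.5], 5715)]
  tilt,z [-0.0025  0.0034  0.0671] 800
top t [(0.5719, -0.3802, np.float32(0.437), [89.3, 90.9], 6361)]
  tilt,z [-0.0062 -0.0033  0.067 ] 743
scene b [(0.4435, 0.3425, np.float32(-1.571), [87.0, 87.0], 5940)]
  tilt,z [0.0072 0.0012 0.0645] 633
scene t [(0.5743, -0.38, np.float32(-1.571), [88.0, 88.5], 6131)]
  tilt,z [ 0.0062 -0.021   0.0644] 345
```

View pics/q18.png

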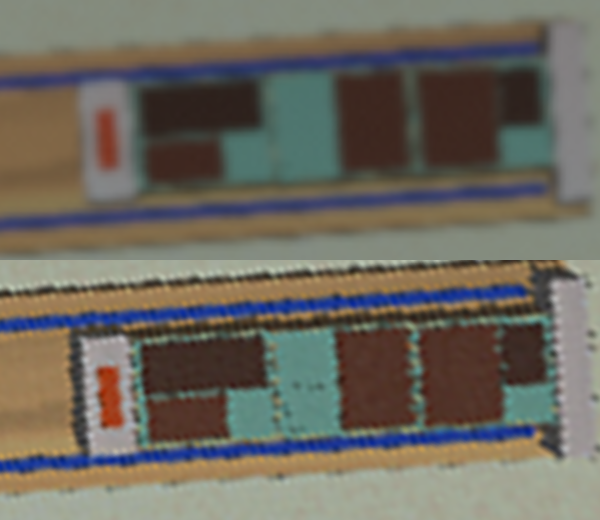

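View pics/s18.png

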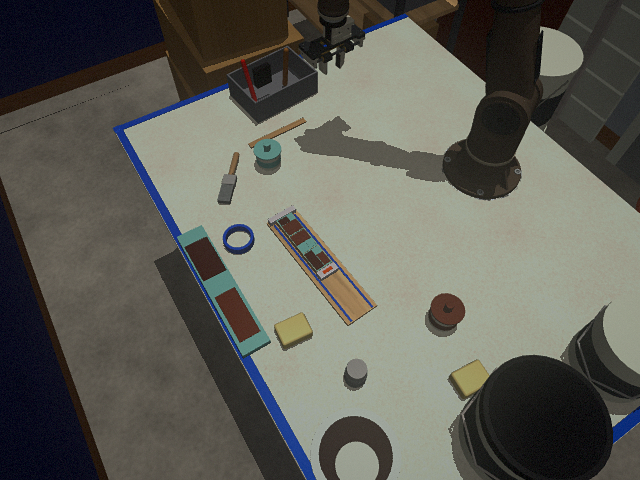

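View pics/t18.png

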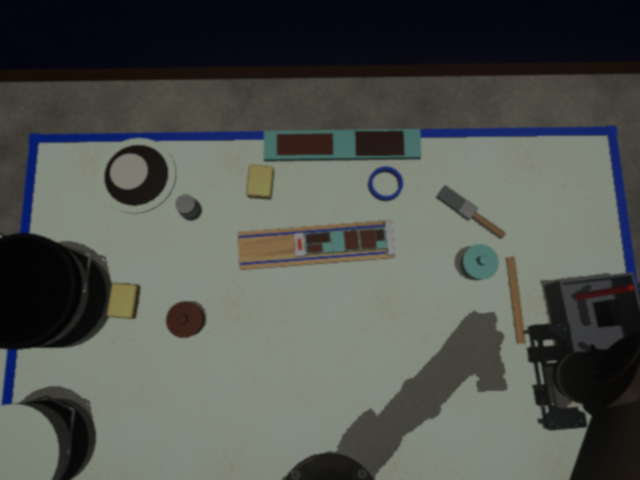

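```bash
python3 - <<'E'
from cell import arm
print(arm.sign_off())
E
```

```text
the job is handed in; nothing more can be done
None
```

The job is handed in at about 41.5 s. The three chips present and the end bar are in a row against the stop, and both pots have their own lids on.

**Row:** I gripped each chip and then the end bar, lowered it onto the board, and slid it along the lane until it butted. Contact forces were about 8–16 N. In the last pictures the row runs about 234 mm from the stop to the end of the bar, against 235 mm expected. No gaps are visible, the painted faces are up, and everything lies between the tape lines. The chips sit about 1–2 mm off the lane's centre line, inside the 5 mm margin each side.

**Lids:** Brown went on first, then teal. Each stopped at the height expected for a seated lid, within 0.3 mm. The fitted tilt of both discs is about 0.4° or less. The exception is the scene camera's reading of the teal lid, about 1.2°, from sparse depth points; the top camera showed 0.4°. The pots did not appear to move.

**Other checks:** The two cameras disagree by about 3 mm in x throughout, so I used averages and differences within one view. I saw no chip knocked aside and nothing slipped from the gripper. The items to be left alone look unmoved.

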